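# Walk the granite plate home on the flattening board

## Robot

A 6-joint arm with a two-finger parallel gripper is mounted at the origin on the work surface. World frame = base frame: x ahead of the robot, y to its left, z up, the work surface at z = 0. Lengths are in m, angles in rad, forces in N, time in s.
With the tool pointing down it reaches from about 0.225 to 0.875 m from the base axis. Payload 3.4 kg.
Tool frame: the origin (TCP) lies at the very end of the fingers, on their centre line; the grasp point (between the pads) lies 19 mm behind it; z points along the fingers, y is the direction in which the jaws open and shut (so a half turn about z gives the same grasp; the last joint's range is limited). The gripper opens to 85 mm and grips with 20 to 120 N. Pads are 22 mm wide; open, the fingers measure 114 mm over their backs; the gripper's body (76 mm by 85 mm) begins 54 mm behind the grasp point. The pads swing forward as they close: fully open they stand 13 mm farther back than shut.
Start: joints at [-1.356, 0.276, 1.505, -0, 1.361, -0.121], TCP at [0.189, -0.543, 0.231] pointing down, gripper open.
Joint ranges: [-2.89, 2.89], [-0.75, 2.08], [0.22, 2.7], [-1.18, 4.32], [0.11, 2.71], [-2.7, 2.7]. Speed limits (rad/s): [2.57, 2.57, 3.14, 3.14, 3.14, 3.14].

## Interface

Orientations are given as a unit quaternion [w, x, y, z].
In Python, from rig import get_state, get_image, calibration, sign_off gives the robot as it stands. The module is installed in compiled form; this text tells all that it offers.
- The arm moves only by the tool drive_tool, never from a script. Its argument "targets" is one flat list of numbers, 7 for each row, row after row: the turn, a rotation vector about the tool's x, y, z in degrees, then the shift along the tool's x, y, z in mm, then the opening, from 0 (shut) to 1 (fully open). In form: [wx, wy, wz, tx, ty, tz, fingers, wx, wy, wz, tx, ty, tz, fingers, ...]. A call has 1 to 12 rows; each row shifts and turns the commanded pose from where the row before left it, along the tool's axes as they then stand; what a row does not reach is not made up. A row lasts 1/8 s, in which the tool goes at most 62.5 mm and 10.7 degrees, less where a joint would pass 70% of its speed; a pose out of reach is approached as far as the arm can. A call is refused whole if a number of a shift passes 62.5 or a number of a turn 10.7, either way. A call with a gripper value outside its range is refused whole. The fingers move at their own pace and stop on an object; "grip_force" is the grip in N (left out, the last holds). Time passes only in rows, so rows that do not move let the fingers close. It gives the time, the measured TCP pose, the force and the opening at its end, in the units of the state.
- get_state(): the state, without advancing time (a new reading comes with each control period).
- get_image(name): name is "scene" or "top" or "wrist"; returns the picture (400x640x3 uint8, red, green, blue); there is no depth.
- calibration(name): a dict with "mtx" (3x3 intrinsics, pixels), "world_to_cam" (4x4, takes a point from world to camera coordinates); the wrist camera has in their place "hand_eye" (4x4, takes a point from camera to tool coordinates, whose origin is the TCP and whose axes are the flange's). Camera axes: x right, y down, z forward; pixel columns grow to the right and rows downward; lengths in m; the calibration is good to about 2 mm. A picture is of the moment at which its call begins: read the wrist's pose just before it. calibration takes no time and is no camera call.
- sign_off(): hands the job in, once; it reports no verdict.
The state is a dict: "clock": time; "qpos": joint angles; "qd": joint speeds; "effort": joint torques, N m; "position": TCP position; "ee_rot": TCP orientation; "contact_force": force on the tool from outside, world axes, zero at the start; "moment": the same for the moment, N m; "width": finger opening in m.
Only numpy, scipy, OpenCV 4.12 (cv2) and the standard library are available. Lean on these libraries where they do the work, as an engineer would, in place of code of your own. Each camera call takes 0.05 s, during which the arm holds its last target.

## Task

Set the granite surface plate up for flattening: it is too heavy to shove straight, so walk it forward over the cork with short, gentle pushes on its two rear corners by turns until its front edge sits squarely and fully home against the stop batten. Then swing both wooden turn buttons right across behind its rear edge so that it cannot creep back. Push softly, for the polished stone chips if it is pushed hard or rammed against the batten, and leave the other tools on the bench where they lie.

Things in the scene. Friction and masses are not known exactly. Their poses are not given: they have to be found in the camera images.
- board: Flattening board fixed to the bench: plywood faced with tan cork, 360 mm (x) by 480 mm (y), 18 mm thick; origin at the centre of its underside (bench level), +x towards the stop batten, away from the robot, z up. The batten's near face lies at x = +150 mm.
- batten: Middle of the lower edge of the stop batten's near face, on the cork; x points away from the robot, square to that face, y left along the face, z up. The batten is a hardwood strip 420 mm long (y), 26 mm thick, 24 mm high, screwed to the board; it does not give.
- plate: Granite plate 150 (x) by 290 (y) mm, 35 mm thick with upright sides, on three 4 mm rubber feet (two 50 mm ahead of the centre, 110 mm left and right; one 50 mm behind), so its top is 39 mm above the cork. Origin under its centre at cork level; x forward to the batten, y left. 3.9 to 4.3 kg; chips if over 25 N acts on it from the gripper or 20 N from the batten. It stops at once when the push stops.
- plate_front_left (a point): Front left lower corner of the granite, 75 mm ahead and 145 mm left of the plate's origin, at cork level. A straight push takes 22 to 27 N, and over 25 N to square the plate on the batten: too much; near a rear corner (130 mm off the middle) 11 to 17 N. The plate then turns about its far front foot, so the pushed corner swings outward (4 to 5 mm per 10 mm); follow it, or rubbing adds force.
- plate_front_right (a point): Front right lower corner likewise, 145 mm to the right. As one front corner goes forward, the other draws back a fifth as much or so.
- left_button (a joint): Angle (rad) of the left turn button, a dark wood bar 22 mm wide, its top 17 mm above the cork, on an upright screw at one end. 0: points straight back (board's -x); grows as its free end swings in to the middle; 1.57: right across behind the plate's place, 1 mm clear of the plate when home; limits -0.7 and 1.65. Stays where it is left; turns with 0.12 N m.
- right_button (a joint): The same for the right turn button, mirrored: grows as its free end swings in to the middle.
- left_button_pivot (a point): Screw axis of the left turn button, at its top, 162 mm before the batten's near face and 188 mm left of the middle of the board.
- right_button_pivot (a point): Screw axis of the right turn button, likewise 188 mm to the right.
- left_button_end (a point): Middle of the free end of the left turn button, at its top, 84 mm from its screw axis.
- right_button_end (a point): Middle of the free end of the right turn button, likewise.
- block_plane: Small steel block plane, 150 by 45 mm, 55 mm high, standing on the bench left of the board; origin under its centre. To be left alone.
- fretsaw: Fretsaw with steel U-frame lying on the bench left of the board, 270 by 135 mm, 24 mm high; origin at blade line. To be left alone.
- glue: White glue bottle, 54 mm across, 125 mm high, upright on the bench right of the board; origin under its centre. To be left alone.
- cork_block: Cork sanding block, 110 by 60 by 35 mm, on the bench right of the board; origin under its centre. To be left alone.

How it is judged:
On the way:
1. the plate is home: both front corners within 2.5 mm of the batten, before the buttons are closed (x of each of plate_front_left, plate_front_right in the frame of batten above -0.0025 m), for 0.1 s.
At the end, for the whole second after the job is handed in: Both front corners of the plate are within 2.5 mm of the batten's near face, the plate lies on the cork at rest, in the middle of the board to within 25 mm, and both turn buttons are swung in to at least 1.42 rad (all of step 1 and y of plate_front_left in the frame of batten between 0.12 and 0.17 m and z of plate in the frame of board below 0.021 m and linear speed of plate below 0.01 m/s and value of joint each of left_button, right_button above 1.42 rad); the robot touches nothing.
It fails at once if the plate is pushed with more than 25 N (contact force between plate and the fingers above 25 N or contact force between plate and the arm above 25 N).
It fails at once if the plate presses on the batten with more than 20 N (contact force between plate and batten above 20 N).
It fails at once if a tool on the bench is moved more than 15 mm (distance of any of block_plane, fretsaw, glue, cork_block from where it was at the start of the episode above 0.015 m).
It also fails if it takes over 72 s, if anything falls off the work surface, if the arm or the gripper's body presses on something with over 40 N, if the wrist force passes 120 N, or if a joint passes its speed limit or range.

## Working session

There is one attempt and no reset: what is moved stays moved. The work goes in short steps, Python scripts to look and compute and a tool call to move; the robot and the scene stay as the last step left them, time stands still between calls to the robot, and variables do not carry over. Pictures are saved under pics/ and viewed, and the job is handed in when it is done.

Besides the shell and the picture viewer there is one more tool, called as name(argument=value, ...) on one line, values as JSON. drive_tool: Moves the arm, as the interface text tells. Its arguments: {"type":"object","properties":{"targets":{"type":"array"},"grip_force":{"type":"number"}},"required":["targets"]}

```bash
mkdir -p pics; ls; python3 - <<'E'
from rig import *
import cv2
s=get_state();print(s)
for n in ("scene","top"):
    cv2.imwrite(f"pics/{n}0.png",get_image(n)[:,:,::-1]);c=calibration(n);print(n,c)
print(calibration("wrist"))
E
```

```text
pics
{'clock': 0.0, 'qpos': array([-1.35595954e+00,  2.76630031e-01,  1.50620711e+00, -1.17195367e-05,
        1.36067776e+00, -1.21004276e-01]), 'qd': array([ 1.11661364e-04, -8.66221626e-05, -1.08317847e-03,  9.84426252e-04,
        1.70317837e-03,  3.29231452e-04]), 'effort': array([-2.66959796e-04, -4.16768682e+01, -2.45802587e+01, -9.25866061e-05,
        1.10489182e-02,  1.12148797e-05]), 'position': array([ 0.18936825, -0.54233396,  0.23039026]), 'ee_rot': array([-9.59798602e-04,  9.85933785e-01,  1.67133625e-01, -5.07992492e-05]), 'contact_force': array([-0.17019125, -0.07275332,  0.42173247]), 'moment': array([ 0.03044719, -0.03832523,  0.03957253]), 'width': 0.08527827221384082}
scene {'mtx': array([[461.72085939,   0.        , 323.09439491],
       [  0.        , 461.72085939, 197.14754181],
       [  0.        ,   0.        ,   1.        ]]), 'world_to_cam': array([[ 0.10290765,  0.99449888, -0.01954448, -0.08955308],
       [ 0.55578172, -0.07378384, -0.82804748, -0.26306102],
       [-0.82493436,  0.07434996, -0.56031722,  1.82178696],
       [ 0.        ,  0.        , 
[... 274 characters left out ...]
      [-0.99093458,  0.02858845, -0.13126824,  0.55554123],
       [ 0.1316706 ,  0.01267023, -0.99121255,  1.05167493],
       [ 0.        ,  0.        ,  0.        ,  1.        ]])}
{'mtx': array([[337.95109343,   0.        , 320.05081279],
       [  0.        , 337.95109343, 194.22296245],
       [  0.        ,   0.        ,   1.        ]]), 'hand_eye': array([[ 6.88091953e-04, -9.61280210e-01, -2.75571922e-01,
         6.98509811e-02],
       [ 9.99999726e-01,  5.85859731e-04,  4.53298718e-04,
        -1.22927162e-04],
       [-2.74300595e-04, -2.75572158e-01,  9.61280350e-01,
        -1.42619882e-01],
       [ 0.00000000e+00,  0.00000000e+00,  0.00000000e+00,
         1.00000000e+00]])}
```

View pics/top0.png

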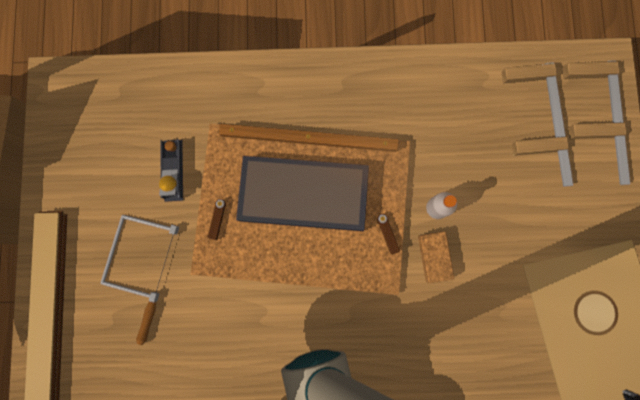

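View pics/scene0.png

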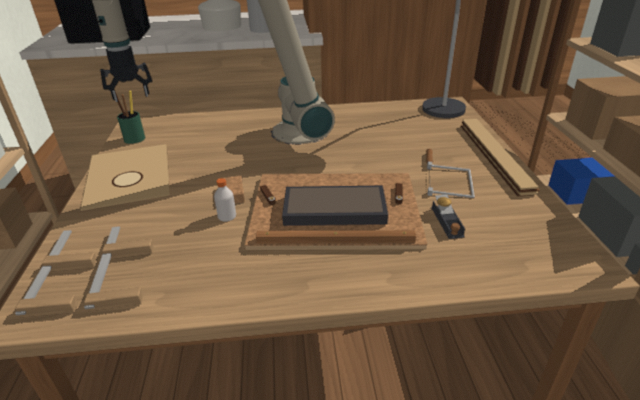

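The top view shows the batten at rows 125-150, the plate corners near (242,157), (368,163), (363,230) and (238,222), and the button screws near (220,203) and (383,218). I'll measure these more closely.

```bash
cat > h.py <<'E'
import numpy as np,cv2
from rig import *
from scipy.spatial.transform import Rotation as R
def cast(uv,z,name=None,W=None,K=None):
    if W is None:
        c=calibration(name);W=c["world_to_cam"];K=c["mtx"]
    uv=np.atleast_2d(uv).astype(float)
    d=np.linalg.inv(K)@np.c_[uv,np.ones(len(uv))].T
    Rm=W[:3,:3].T;o=-Rm@W[:3,3];d=(Rm@d).T
    return o+d*((z-o[2])/d[:,2])[:,None]
def wristW(s):
    c=calibration("wrist");q=s["ee_rot"]
    T=np.eye(4);T[:3,:3]=R.from_quat([q[1],q[2],q[3],q[0]]).as_matrix();T[:3,3]=s["position"]
    return np.linalg.inv(T@c["hand_eye"]),c["mtx"]
def proj(p,W,K):
    p=np.atleast_2d(p);q=(W[:3,:3]@p.T+W[:3,3:4]);q=K@q;return (q[:2]/q[2]).T
E
python3 - <<'E'
from h import *
im=cv2.imread("pics/top0.png")
cr=cv2.resize(im[110:300,185:420],None,fx=3.4,fy=3.1,interpolation=cv2.INTER_CUBIC)
cr=cv2.resize(im[110:300,185:420],None,fx=3,fy=3,interpolation=cv2.INTER_CUBIC)
cv2.imwrite("pics/crop0.png",cr)
P=lambda uv,z:print(np.round(cast(uv,z,"top")[:,:3],4).tolist())
P([[242,157],[368,163],[363,230],[238,222]],0.057)
P([[220,203],[383,218],[214,237],[395,251]],0.035)
P([[209,123],[411,135],[405,292],[192,275]],0.018)
E
```

```text
[[0.6628, 0.202, 0.057], [0.64, -0.0858, 0.057], [0.4876, -0.0685, 0.057], [0.5135, 0.2118, 0.057]]
[[0.5608, 0.2575, 0.035], [0.5154, -0.117, 0.035], [0.4826, 0.2712, 0.035], [0.4395, -0.1408, 0.035]]
[[0.7579, 0.2881, 0.018], [0.7132, -0.1942, 0.018], [0.3465, -0.1615, 0.018], [0.3976, 0.3259, 0.018]]
```

View pics/crop0.png

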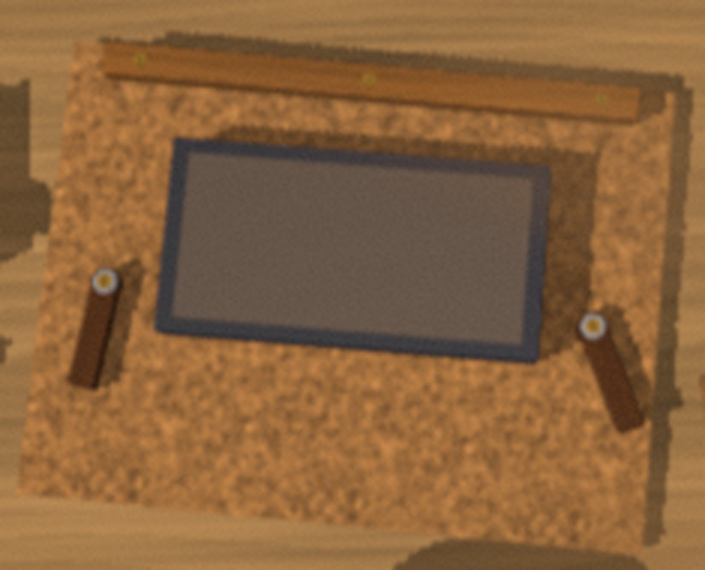

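drive_tool(targets=[0, 0, 0, 46.5, -36.9, -5.8, 0, 0, 0, 0, 46.5, -36.9, -5.8, 0, 0, 0, 0, 46.5, -36.9, -5.8, 0, 0, 0, 0, 46.5, -36.9, -5.8, 0, 0, 0, 0, 46.5, -36.9, -5.8, 0, 0, 0, 0, 46.5, -36.9, -5.8, 0, 0, 0, 0, 46.5, -36.9, -5.8, 0, 0, 0, 0, 46.5, -36.9, -5.8, 0, 0, 0, 0, 46.5, -36.9, -5.8, 0, 0, 0, 0, 46.5, -36.9, -5.8, 0, 0, 0, 0, 46.5, -36.9, -5.8, 0, 0, 0, 0, 46.5, -36.9, -5.8, 0])

```text
clock: 1.6
position: [0.571, 0.0608, 0.3007]
ee_rot: [0.0, 0.986, 0.167, -0.0]
contact_force: [0.5, -1.4, 0.8]
width: -0.0001
```

drive_tool(targets=[0, 0, 8.7, 0, 0, 0, 0, 0, 0, 8.7, 0, 0, 0, 0, 0, 0, 8.7, 0, 0, 0, 0, 0, 0, 0, 0, 0, 0, 0, 0, 0, 0, 0, 0, 0, 0])

```text
clock: 2.22
position: [0.5703, 0.059, 0.3006]
ee_rot: [0.0, 0.998, -0.059, -0.0]
contact_force: [-0.7, -0.1, -0.0]
width: -0.0002
```

```bash
python3 - <<'E'
from h import *
s=get_state();im=get_image("wrist");cv2.imwrite("pics/w1.png",im[:,:,::-1]);np.save("w1.npy",wristW(s)[0])
print(s["clock"],s["position"],s["ee_rot"],s["contact_force"],s["width"])
E
```

```text
2.225 [0.570255   0.05896704 0.30061873] [ 6.07955715e-05  9.98267971e-01 -5.88301318e-02 -2.65169010e-04] [-0.70639671 -0.08992248 -0.00315486] -0.00018320635578890313
```

View pics/w1.png

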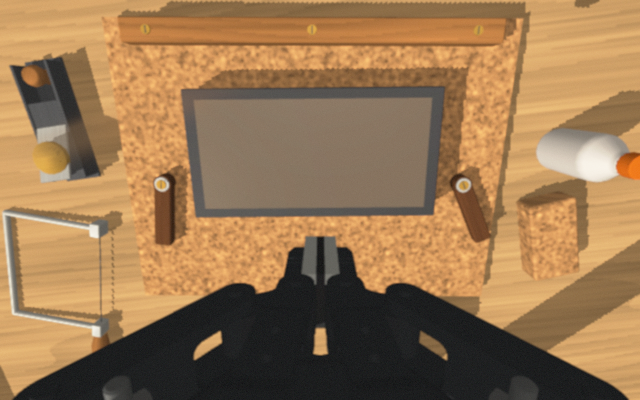

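The wrist view shows the batten's near edge at about row 45, the plate top corners near (182,89), (445,87), (434,215) and (196,217), and the screws near (162,184) and (463,184). I'll measure them in a board frame taken from the screws.

```bash
cat >> h.py <<'E'
def platecorners(im):  # BGR
    hsv=cv2.cvtColor(im,cv2.COLOR_BGR2HSV)
    b,g,r=[im[:,:,i].astype(int) for i in range(3)]
    m=((b>=r-28)&(hsv[:,:,1]<95)&(r<150)).astype(np.uint8)
    m=cv2.morphologyEx(m,cv2.MORPH_OPEN,np.ones((3,3)))
    cs,_=cv2.findContours(m,cv2.RETR_EXTERNAL,cv2.CHAIN_APPROX_NONE)
    return m,cs
def lines4(c):
    # fit lines to four sides of a quad contour, intersect
    q=cv2.approxPolyDP(cv2.convexHull(c),12,True)[:,0].astype(float)
    pts=c[:,0].astype(float);L=[]
    for i in range(len(q)):
        a,b=q[i],q[(i+1)%len(q)];d=(b-a)/np.linalg.norm(b-a)
        t=(pts-a)@d;n=np.abs((pts-a)@np.array([-d[1],d[0]]))
        s=(n<3)&(t>8)&(t<np.linalg.norm(b-a)-8)
        vx,vy,x,y=cv2.fitLine(pts[s].astype(np.float32),cv2.DIST_HUBER,0,.01,.01).ravel();L.append((vx,vy,x,y))
    out=[]
    for i in range(len(L)):
        a,b=L[i-1],L[i]
        A=np.array([[a[0],-b[0]],[a[1],-b[1]]]);t=np.linalg.solve(A,[b[2]-a[2],b[3]-a[3]]);out.append([a[2]+t[0]*a[0],a[3]+t[0]*a[1]])
    return np.array(out)
E
python3 - <<'E'
from h import *
im=cv2.imread("pics/w1.png");W=np.load("w1.npy");K=calibration("wrist")["mtx"]
for p in [(100,187),(100,184),(150,300),(66,300),(60,150),(300,200)]: print(p,im[p[0],p[1]])
m,cs=platecorners(im)
cs=sorted(cs,key=cv2.contourArea)
for c in cs[-4:]:print(cv2.contourArea(c),cv2.boundingRect(c))
for c in cs:
    x,y,w,h=cv2.boundingRect(c)
    if w>200 and h<200 and w<300:
        q=lines4(c);print(q)
        print(cast(q,.057,W=W,K=K))
# screws
hsv=cv2.cvtColor(im,cv2.COLOR_BGR2HSV)
for x0,y0 in ((162,184),(463,184)):
    r=im[y0-13:y0+14,x0-13:x0+14].astype(int).min(2)
    ys,xs=np.nonzero(r>120);p=(x0-13+xs.mean(),y0-13+ys.mean());print(p,len(xs),cast(p,.035,W=W,K=K))
for u in (160,250,340,440): print(u,[(v,im[v,u].tolist()) for v in range(34,52,1)])
cv2.imwrite("pics/m1.png",m*255)
E
```

```text
(100, 187) [ 86  95 112]
(100, 184) [ 83  94 110]
(150, 300) [ 99 118 137]
(66, 300) [100 162 224]
(60, 150) [ 90 150 211]
(300, 200) [28 28 28]
704.0 (69, 148, 31, 32)
2759.0 (11, 58, 70, 73)
31537.0 (182, 87, 263, 130)
49030.5 (14, 237, 613, 163)
[[443.85815  86.50736]
 [432.28165 213.73843]
 [196.00446 215.5661 ]
 [182.0146   89.42854]]
[[ 0.63501316 -0.08461567  0.057     ]
 [ 0.48926733 -0.06830799  0.057     ]
 [ 0.52040034  0.21587767  0.057     ]
 [ 0.66533304  0.19933789  0.057     ]]
(np.float64(161.08849557522123), np.float64(183.8495575221239)) 113 [[0.55975908 0.25934494 0.035     ]]
(np.float64(462.7450980392157), np.float64(184.81372549019608)) 102 [[ 0.51456209 -0.11382455  0.035     ]]
160 [(34, [71, 131, 198]), (35, [71, 129, 196]), (36, [68, 124, 190]), (37, [71, 127, 191]), (38, [69, 127, 191]), (39, [68, 126, 189]), (40, [67, 122, 185]), (41, [63, 116, 175]), (42, [56, 101, 155]), (43, [49, 88, 132]), (44, [55, 98, 143]), (45, [74, 125, 181]), (46, [93, 152, 215]), (47, [94, 154, 217]), (48, [90, 150, 210]), (49, [92, 152, 214]), (50, [98, 156, 219]), (51, [93, 1
[... 513 characters left out ...]
121, 185]), (39, [73, 127, 191]), (40, [69, 125, 191]), (41, [69, 124, 188]), (42, [64, 116, 172]), (43, [51, 92, 139]), (44, [48, 88, 134]), (45, [66, 115, 165]), (46, [92, 151, 217]), (47, [106, 173, 234]), (48, [104, 170, 231]), (49, [100, 165, 227]), (50, [97, 159, 222]), (51, [98, 161, 223])]
440 [(34, [70, 132, 199]), (35, [70, 132, 201]), (36, [71, 133, 204]), (37, [75, 139, 209]), (38, [77, 141, 214]), (39, [76, 143, 217]), (40, [77, 139, 214]), (41, [72, 131, 199]), (42, [65, 118, 178]), (43, [56, 104, 155]), (44, [52, 93, 138]), (45, [61, 105, 156]), (46, [85, 141, 200]), (47, [98, 162, 225]), (48, [99, 164, 226]), (49, [95, 162, 224]), (50, [101, 168, 229]), (51, [103, 171, 231])]
```

```bash
cat >> h.py <<'E'
PL=np.array([.55976,.25934]);PR=np.array([.51456,-.11382])
yb=(PL-PR)/np.linalg.norm(PL-PR);xb=np.array([yb[1],-yb[0]])
O=(PL+PR)/2+.162*xb   # batten mid
def tb(p): p=np.atleast_2d(p)[:,:2]-O; return np.c_[p@xb,p@yb]*1000
def fb(x,y): return O+(x*xb+y*yb)/1000
YAW=np.degrees(np.arctan2(xb[1],xb[0]))
E
python3 - <<'E'
from h import *
W=np.load("w1.npy");K=calibration("wrist")["mtx"]
print(YAW,np.linalg.norm(PL-PR),O)
print(tb(cast([[160,45],[440,45.2]],.018,W=W,K=K)).round(1),tb(cast([[160,42.3],[440,42.7]],.042,W=W,K=K)).round(1))
q=[[443.86,86.5],[432.3,213.7],[196,215.6],[182,89.4]]
print(tb(cast(q,.057,W=W,K=K)).round(1))
print(tb(cast([[165,243],[483,239]],.035,W=W,K=K)).round(1), "tcp",tb(get_state()["position"][None]))
E
```

```text
-6.90645823314672 0.37588751721758473 [0.69798449 0.0532797 ]
[[   0.   176.4]
 [   1.  -148.8]] [[  -0.5  165.6]
 [   0.2 -140.7]]
[[ -45.9 -144.5]
 [-192.5 -145.8]
 [-195.9  140.1]
 [ -49.9  141.1]]
[[-242.   192.9]
 [-235.  -223.2]] tcp [[-127.45493137   -9.71245861]]
```

drive_tool(targets=[0, 0, 0, -35.8, -45.9, 0, 0, 0, 0, 0, -35.8, -45.9, 0, 0, 0, 0, 0, -35.8, -45.9, 0, 0, 0, 0, 0, 0, 0, 55, 0, 0, 0, 0, 0, 0, 55, 0, 0, 0, 0, 0, 0, 55, 0, 0, 0, 0, 0, 0, 55, 0, 0, 0, 0, 0, 0, 36, 0, 0, 0, 0, 0, 0, 15, 0, 0, 0, 0, 0, 0, 0, 0])

```text
clock: 3.52
position: [0.4802, 0.2085, 0.0296]
ee_rot: [0.0, 0.998, -0.06, -0.0]
contact_force: [1.0, 0.1, 0.3]
width: 0.0002
```

```bash
cat > st.py <<'E'
from h import *
s=get_state();q=s["ee_rot"]
yaw=2*np.degrees(np.arctan2(q[2],q[1]))-YAW
f=s["contact_force"]
print("t",round(s["clock"],2),"tb",tb(s["position"][None]).round(1),"z",s["position"][2].round(4),"yaw rel",round(yaw,2),"F board",(f[:2]@xb).round(1),(f[:2]@yb).round(1),f[2].round(1))
E
python3 - <<'E'
from st import *
im=get_image("wrist");cv2.imwrite("pics/w2.png",im[:,:,::-1])
E
```

```text
t 3.52 tb [[-234.8  127.9]] z 0.0296 yaw rel 0.06 F board 1.0 0.2 0.3
```

View pics/w2.png

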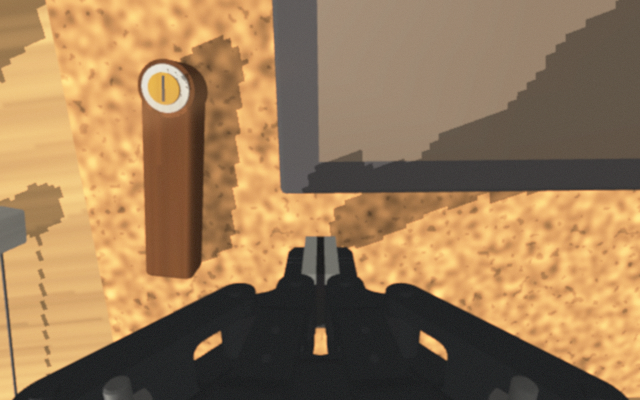

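The wrist view shows the left rear plate corner at (282,190) and the fingertips at (321,240), clear of the button. Next I'll approach the plate slowly.

drive_tool(targets=[0, 0, 0, 9, 0, 0, 0, 0, 0, 0, 9, 0, 0, 0, 0, 0, 0, 2, 0, 0, 0, 0, 0, 0, 1.5, 0, 0, 0, 0, 0, 0, 1.5, 0, 0, 0, 0, 0, 0, 1.5, 0, 0, 0, 0, 0, 0, 1.5, 0, 0, 0])

```text
clock: 4.45
position: [0.5057, 0.2055, 0.0298]
ee_rot: [0.0, 0.998, -0.06, -0.0]
contact_force: [-2.8, 0.9, 2.1]
width: 0.0002
```

```bash
python3 st.py
```

```text
t 4.45 tb [[-209.2  128. ]] z 0.0298 yaw rel 0.05 F board -2.9 0.6 2.1
```

drive_tool(targets=[0, 0, 0, 1, 0, 0, 0, 0, 0, 0.25, 1, -0.5, 0, 0, 0, 0, 0.25, 1, -0.5, 0, 0])

```text
clock: 4.82
position: [0.5057, 0.2057, 0.0296]
ee_rot: [0.001, 0.998, -0.064, -0.003]
contact_force: [-8.0, 0.2, 6.8]
width: 0.0001
```

```bash
python3 st.py
```

```text
t 4.83 tb [[-209.2  128.2]] z 0.0296 yaw rel -0.46 F board -8.0 -0.7 6.8
```

drive_tool(targets=[0, 0, 0.2, 1, -0.5, -0.5, 0, 0, 0, 0.2, 1, -0.5, -0.5, 0])

```text
clock: 5.08
position: [0.5056, 0.2057, 0.0297]
ee_rot: [0.002, 0.998, -0.068, -0.006]
contact_force: [-10.3, -0.9, 3.0]
width: 0.0003
```

```bash
python3 st.py
```

```text
t 5.08 tb [[-209.3  128.2]] z 0.0297 yaw rel -0.86 F board -10.1 -2.2 3.0
```

drive_tool(targets=[0, 0, 0, 1, 0, 0, 0, 0, 0, 0, 1, 0, 0, 0])

```text
clock: 5.32
position: [0.5056, 0.2057, 0.0296]
ee_rot: [0.002, 0.998, -0.068, -0.007]
contact_force: [-14.4, 1.2, 7.9]
width: -0.0002
```

```bash
python3 st.py
```

```text
t 5.33 tb [[-209.4  128.2]] z 0.0296 yaw rel -0.88 F board -14.4 -0.6 7.9
```

drive_tool(targets=[0, 0, 0, 0.5, 0, -1, 0, 0, 0, 0, 0.5, 0, -0.5, 0])

```text
clock: 5.58
position: [0.5055, 0.2056, 0.0299]
ee_rot: [0.002, 0.998, -0.068, -0.009]
contact_force: [-12.4, 2.3, -3.0]
width: 0.0001
```

```bash
python3 st.py
```

```text
t 5.58 tb [[-209.4  128.1]] z 0.0299 yaw rel -0.89 F board -12.6 0.8 -3.0
```

drive_tool(targets=[0, 0, 0, 0.7, 0, 0, 0, 0, 0, 0, 0.7, -0.2, -0.2, 0])

```text
clock: 5.82
position: [0.5066, 0.2059, 0.0299]
ee_rot: [0.002, 0.998, -0.068, -0.009]
contact_force: [-11.7, 2.7, -3.7]
width: -0.0002
```

```bash
python3 st.py
```

```text
t 5.83 tb [[-208.4  128.5]] z 0.0299 yaw rel -0.9 F board -12.0 1.3 -3.7
```

drive_tool(targets=[0, 0, 0.25, 1, -0.5, 0, 0, 0, 0, 0.25, 1, -0.5, 0, 0, 0, 0, 0.25, 1, -0.5, 0, 0, 0, 0, 0.25, 1, -0.5, 0, 0])

```text
clock: 6.32
position: [0.5112, 0.2073, 0.0298]
ee_rot: [0.002, 0.997, -0.077, -0.009]
contact_force: [-12.3, 2.4, -3.0]
width: 0.0006
```

```bash
python3 st.py
```

```text
t 6.33 tb [[-203.9  130.4]] z 0.0298 yaw rel -1.9 F board -12.5 0.9 -3.0
```

Motion is smooth at about 12.5 N. I'll continue this first left push to about 13 mm.

drive_tool(targets=[0, 0, 0.3, 1.2, -0.6, 0, 0, 0, 0, 0.3, 1.2, -0.6, 0, 0, 0, 0, 0.3, 1.2, -0.6, 0, 0, 0, 0, 0.3, 1.2, -0.6, 0, 0, 0, 0, 0.3, 1.2, -0.6, 0, 0, 0, 0, 0.3, 1.2, -0.6, 0, 0, 0, 0, 0.3, 1.2, -0.6, 0, 0])

```text
clock: 7.2
position: [0.5204, 0.2099, 0.0298]
ee_rot: [0.002, 0.995, -0.095, -0.008]
contact_force: [-11.8, 2.2, -2.8]
width: -0.0002
```

```bash
python3 st.py
```

```text
t 7.2 tb [[-195.1  134.2]] z 0.0298 yaw rel -4.0 F board -12.0 0.7 -2.8
```

drive_tool(targets=[0, 0, 0, -6, 0, 0, 0, 0, 0, -1.2, -20, 0, 0, 0, 0, 0, 0, 0, 52.5, 0, 0, 0, 0, 0, 0, 52.5, 0, 0, 0, 0, 0, 0, 52.5, 0, 0, 0, 0, 0, 0, 52.5, 0, 0, 0, 0, 0, 0, 52.5, 0, 0, 0, 0, 0, 0, 0, 0, 0])

```text
clock: 8.2
position: [0.4592, -0.0461, 0.0332]
ee_rot: [0.001, 0.996, -0.086, 0.001]
contact_force: [0.5, 0.6, -0.6]
width: -0.0001
```

```bash
python3 st.py
```

```text
t 8.2 tb [[-225.1 -127.4]] z 0.0332 yaw rel -3.02 F board 0.4 0.7 -0.6
```

drive_tool(targets=[0, 0, 0, 6, 3, 0, 0, 0, 0, 0, 5, 0, 0, 0, 0, 0, 0, 2, 0, 0, 0, 0, 0, 0, 1.5, 0, 0, 0, 0, 0, 0, 1.5, 0, 0, 0, 0, 0, 0, 1.5, 0, 0, 0])

```text
clock: 8.95
position: [0.4748, -0.0487, 0.0324]
ee_rot: [-0.0, 0.996, -0.084, -0.001]
contact_force: [-4.0, 1.6, 2.7]
width: -0.0001
```

```bash
python3 st.py
```

```text
t 8.95 tb [[-209.3 -128. ]] z 0.0324 yaw rel -2.74 F board -4.1 1.1 2.7
```

Contact at x = −209. Now I'll build up the push.

drive_tool(targets=[0, 0, 0, 1, 0, -0.3, 0, 0, 0, 0, 1, 0, -0.3, 0, 0, 0, 0, 1, 0, -0.5, 0, 0, 0, 0, 0.7, 0, -0.3, 0])

```text
clock: 9.45
position: [0.4747, -0.0486, 0.0325]
ee_rot: [-0.001, 0.996, -0.084, -0.005]
contact_force: [-7.5, 2.0, -1.4]
width: -0.0001
```

```bash
python3 st.py
```

```text
t 9.45 tb [[-209.4 -128. ]] z 0.0325 yaw rel -2.75 F board -7.7 1.1 -1.4
```

drive_tool(targets=[0, 0, 0, 1, 0, 0, 0, 0, 0, 0, 1, 0, -0.3, 0, 0, 0, -0.1, 1, 0.2, -0.2, 0, 0, 0, -0.2, 1, 0.4, -0.2, 0])

```text
clock: 9.95
position: [0.4746, -0.0487, 0.0326]
ee_rot: [-0.002, 0.997, -0.082, -0.009]
contact_force: [-12.8, 4.7, 2.3]
width: -0.0001
```

```bash
python3 st.py
```

```text
t 9.95 tb [[-209.5 -128.1]] z 0.0326 yaw rel -2.45 F board -13.3 3.2 2.3
```

drive_tool(targets=[0, 0, 0, 0.7, 0, -0.2, 0, 0, 0, -0.2, 1, 0.3, -0.2, 0, 0, 0, -0.25, 1, 0.5, 0, 0])

```text
clock: 10.32
position: [0.4774, -0.0505, 0.0326]
ee_rot: [-0.001, 0.997, -0.077, -0.009]
contact_force: [-12.3, 1.6, -2.4]
width: 0.0003
```

```bash
python3 st.py
```

```text
t 10.32 tb [[-206.5 -129.6]] z 0.0326 yaw rel -1.97 F board -12.4 0.1 -2.4
```

drive_tool(targets=[0, 0, -0.35, 1.4, 0.7, 0, 0, 0, 0, -0.35, 1.4, 0.7, 0, 0, 0, 0, -0.35, 1.4, 0.7, 0, 0, 0, 0, -0.35, 1.4, 0.7, 0, 0, 0, 0, -0.35, 1.4, 0.7, 0, 0, 0, 0, -0.35, 1.4, 0.7, 0, 0])

```text
clock: 11.08
position: [0.4852, -0.0558, 0.0326]
ee_rot: [-0.001, 0.998, -0.059, -0.009]
contact_force: [-11.5, 1.8, -2.3]
width: 0.0003
```

```bash
python3 st.py
```

```text
t 11.07 tb [[-198.2 -133.9]] z 0.0326 yaw rel 0.13 F board -11.6 0.4 -2.3
```

drive_tool(targets=[0, 0, -0.35, 1.4, 0.7, 0, 0, 0, 0, -0.35, 1.4, 0.7, 0, 0, 0, 0, -0.35, 1.4, 0.7, 0, 0, 0, 0, -0.35, 1.4, 0.7, 0, 0, 0, 0, -0.35, 1.4, 0.7, 0, 0, 0, 0, -0.35, 1.4, 0.7, 0, 0, 0, 0, -0.35, 1.4, 0.7, 0, 0, 0, 0, -0.35, 1.4, 0.7, 0, 0, 0, 0, -0.35, 1.4, 0.7, 0, 0])

```text
clock: 12.2
position: [0.4972, -0.0633, 0.0326]
ee_rot: [-0.002, 0.999, -0.032, -0.009]
contact_force: [-11.0, 1.0, -2.0]
width: 0.0002
```

```bash
python3 st.py
```

```text
t 12.2 tb [[-185.3 -139.9]] z 0.0326 yaw rel 3.29 F board -11.0 -0.3 -2.0
```

drive_tool(targets=[0, 0, 0, -6, 0, 0, 0, 0, 0, 0, -13, 0, 0, 0, 0, 0, 0, 0, -53, 0, 0, 0, 0, 0, 0, -53, 0, 0, 0, 0, 0, 0, -53, 0, 0, 0, 0, 0, 0, -53, 0, 0, 0, 0, 0, 0, -53, 0, 0, 0, 0, 0, 4, 0, 0, 0])

```text
clock: 13.2
position: [0.5089, 0.2038, 0.0359]
ee_rot: [-0.001, 1.0, -0.03, 0.002]
contact_force: [-0.7, -0.7, -0.0]
width: 0.0003
```

```bash
python3 st.py
```

```text
t 13.2 tb [[-205.9  126.7]] z 0.0359 yaw rel 3.52 F board -0.7 -0.8 -0.0
```

drive_tool(targets=[0, 0, 0, 2, -2, 3, 0, 0, 0, 0, 1.5, 0, 0, 0, 0, 0, 0, 1.5, 0, 0, 0, 0, 0, 0, 1.5, 0, 0, 0, 0, 0, 0, 1.5, 0, 0, 0])

```text
clock: 13.82
position: [0.5132, 0.2009, 0.0318]
ee_rot: [0.001, 0.999, -0.032, -0.003]
contact_force: [-6.7, -0.1, 5.0]
width: 0.0002
```

```bash
python3 st.py
```

```text
t 13.82 tb [[-201.2  124.3]] z 0.0318 yaw rel 3.2 F board -6.6 -0.9 5.0
```

drive_tool(targets=[0, 0, 0, 1, -0.5, -0.8, 0, 0, 0, 0, 1, -0.5, -0.5, 0, 0, 0, 0, 1, -0.2, -0.5, 0, 0, 0, 0, 1, 0, -0.4, 0])

```text
clock: 14.32
position: [0.5131, 0.2009, 0.032]
ee_rot: [0.002, 0.999, -0.032, -0.007]
contact_force: [-10.1, -1.7, -2.9]
width: -0.0001
```

```bash
python3 st.py
```

```text
t 14.32 tb [[-201.2  124.3]] z 0.032 yaw rel 3.23 F board -9.8 -2.9 -2.9
```

drive_tool(targets=[0, 0, 0, 1, 0, 0.3, 0, 0, 0, 0.2, 1, -0.2, 0, 0, 0, 0, 0.2, 1, -0.4, -0.2, 0, 0, 0, 0.25, 1, -0.5, 0, 0])

```text
clock: 14.82
position: [0.5151, 0.2019, 0.032]
ee_rot: [0.002, 0.999, -0.038, -0.009]
contact_force: [-14.2, -1.0, 2.0]
width: -0.0001
```

```bash
python3 st.py
```

```text
t 14.82 tb [[-199.4  125.5]] z 0.032 yaw rel 2.57 F board -14.0 -2.7 2.0
```

drive_tool(targets=[0, 0, 0.35, 1.4, -0.7, 0, 0, 0, 0, 0.35, 1.4, -0.7, 0, 0, 0, 0, 0.35, 1.4, -0.7, 0, 0, 0, 0, 0.35, 1.4, -0.7, 0, 0, 0, 0, 0.35, 1.4, -0.7, 0, 0, 0, 0, 0.35, 1.4, -0.7, 0, 0])

```text
clock: 15.58
position: [0.5237, 0.2056, 0.032]
ee_rot: [0.002, 0.998, -0.056, -0.009]
contact_force: [-14.2, -0.7, 2.3]
width: 0.0002
```

```bash
python3 st.py
```

```text
t 15.57 tb [[-191.4  130.3]] z 0.032 yaw rel 0.46 F board -14.0 -2.4 2.3
```

drive_tool(targets=[0, 0, 0.35, 1.4, -0.5, 0, 0, 0, 0, 0.35, 1.4, -0.5, 0, 0, 0, 0, 0.35, 1.4, -0.5, 0, 0, 0, 0, 0.35, 1.4, -0.6, 0, 0, 0, 0, 0.35, 1.4, -0.6, 0, 0, 0, 0, 0.35, 1.4, -0.6, 0, 0, 0, 0, 0.35, 1.4, -0.6, 0, 0, 0, 0, 0.35, 1.4, -0.6, 0, 0, 0, 0, 0.35, 1.4, -0.6, 0, 0])

```text
clock: 16.7
position: [0.5368, 0.2099, 0.032]
ee_rot: [0.001, 0.996, -0.084, -0.009]
contact_force: [-13.9, 2.7, 2.3]
width: 0.0003
```

```bash
python3 st.py
```

```text
t 16.7 tb [[-178.8  136.2]] z 0.032 yaw rel -2.73 F board -14.1 1.0 2.3
```

drive_tool(targets=[0, 0, 0, -6, 0, 0, 0, 0, 0, 0, -13, 0, 0, 0, 0, 0, 0, 0, 53, 0, 0, 0, 0, 0, 0, 53, 0, 0, 0, 0, 0, 0, 53, 0, 0, 0, 0, 0, 0, 53, 0, 0, 0, 0, 0, 0, 53, 0, 0, 0, 0, 0, 0, 0, 0, 0])

```text
clock: 17.7
position: [0.4836, -0.0511, 0.0348]
ee_rot: [0.001, 0.996, -0.086, 0.001]
contact_force: [0.7, 0.2, -0.7]
width: 0.0001
```

```bash
python3 - <<'E'
from st import *
im=get_image("top")[:,:,::-1];cv2.imwrite("pics/t3.png",cv2.resize(im[110:300,185:420],None,fx=3,fy=3,interpolation=cv2.INTER_CUBIC))
E
```

```text
t 17.7 tb [[-200.2 -129.4]] z 0.0348 yaw rel -2.96 F board 0.6 0.3 -0.7
```

View pics/t3.png

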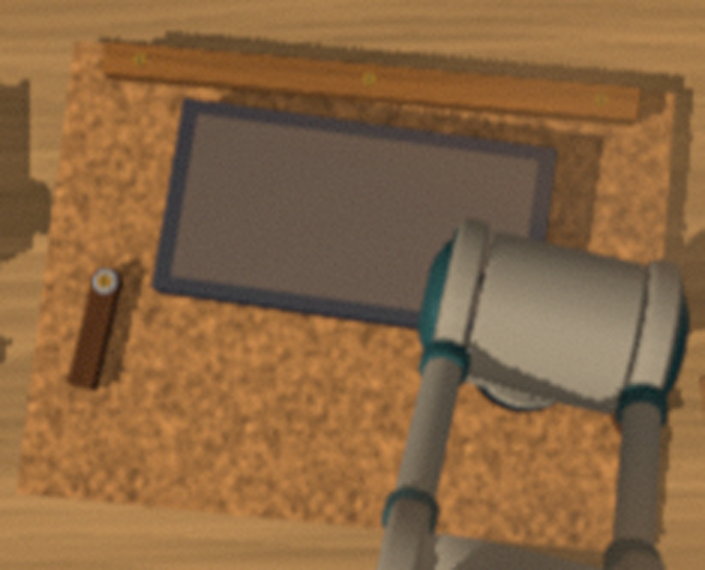

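The crop shows the plate's front corners at (184,100) on the left and (553,150) on the right, and the left side is now ahead.

```bash
python3 - <<'E'
from h import *
f=lambda u,v:(185+u/3,110+v/3)
print(tb(cast([f(184,99),f(555,149),f(153,292)],.057,"top")).round(1), tb(cast([f(108,78),f(638,121)],.042,"top")).round(1))
E
```

```text
[[ -19.2  137.3]
 [ -32.6 -148.9]
 [-169.6  143.6]] [[  -4.2  201.4]
 [  -1.4 -212. ]]
```

drive_tool(targets=[0, 0, 0, 4, 0, 1, 0, 0, 0, 0, 1.5, 0, 0, 0, 0, 0, 0, 1.5, 0, 0, 0, 0, 0, 0, 1.5, 0, 0, 0, 0, 0, 0, 1.5, 0, 0, 0])

```text
clock: 18.38
position: [0.4929, -0.0491, 0.0331]
ee_rot: [-0.0, 0.997, -0.083, -0.0]
contact_force: [-2.5, 1.2, 1.2]
width: 0.0003
```

```bash
python3 st.py
```

```text
t 18.38 tb [[-191.3 -126.3]] z 0.0331 yaw rel -2.62 F board -2.6 0.9 1.2
```

drive_tool(targets=[0, 0, 0, 1.2, 0.3, -0.4, 0, 0, 0, 0, 1.2, 0, -0.5, 0, 0, 0, 0, 1.2, 0, -0.6, 0, 0, 0, 0, 1.2, 0, -0.5, 0, 0, 0, 0, 1, 0, -0.3, 0])

```text
clock: 19.0
position: [0.4928, -0.0494, 0.0335]
ee_rot: [-0.001, 0.997, -0.083, -0.006]
contact_force: [-9.0, 2.7, -5.2]
width: -0.0002
```

```bash
python3 st.py
```

```text
t 19.0 tb [[-191.4 -126.6]] z 0.0335 yaw rel -2.65 F board -9.3 1.6 -5.2
```

drive_tool(targets=[0, 0, 0, 1, 0, 0.5, 0, 0, 0, 0, 1, 0.2, 0, 0, 0, 0, -0.1, 1, 0.3, 0, 0, 0, 0, -0.2, 1, 0.4, 0, 0])

```text
clock: 19.5
position: [0.4929, -0.0496, 0.0334]
ee_rot: [-0.002, 0.997, -0.081, -0.01]
contact_force: [-14.4, 4.9, 6.8]
width: 0.0001
```

```bash
python3 st.py
```

```text
t 19.5 tb [[-191.3 -126.8]] z 0.0334 yaw rel -2.35 F board -14.9 3.2 6.8
```

drive_tool(targets=[0, 0, -0.1, 0.6, 0, -0.6, 0, 0, 0, -0.25, 1, 0.4, -0.2, 0, 0, 0, -0.25, 1, 0.5, 0, 0, 0, 0, -0.25, 1, 0.5, 0, 0])

```text
clock: 20.0
position: [0.4973, -0.0526, 0.0335]
ee_rot: [-0.001, 0.997, -0.073, -0.009]
contact_force: [-11.9, 1.7, -1.2]
width: 0.0002
```

```bash
python3 st.py
```

```text
t 20.0 tb [[-186.5 -129.3]] z 0.0335 yaw rel -1.47 F board -12.0 0.3 -1.2
```

drive_tool(targets=[0, 0, -0.35, 1.4, 0.7, 0, 0, 0, 0, -0.35, 1.4, 0.7, 0, 0, 0, 0, -0.35, 1.4, 0.7, 0, 0, 0, 0, -0.35, 1.4, 0.7, 0, 0, 0, 0, -0.35, 1.4, 0.7, 0, 0, 0, 0, -0.35, 1.4, 0.7, 0, 0, 0, 0, -0.35, 1.4, 0.7, 0, 0, 0, 0, -0.35, 1.4, 0.7, 0, 0, 0, 0, -0.35, 1.4, 0.7, 0, 0, 0, 0, -0.35, 1.4, 0.7, 0, 0])

```text
clock: 21.25
position: [0.5106, -0.0613, 0.0335]
ee_rot: [-0.001, 0.999, -0.042, -0.008]
contact_force: [-12.0, 2.0, -1.4]
width: 0.0002
```

```bash
python3 st.py
```

```text
t 21.25 tb [[-172.2 -136.3]] z 0.0335 yaw rel 2.04 F board -12.1 0.5 -1.4
```

drive_tool(targets=[0, 0, 0, -6, 0, 0, 0, 0, 0, 0, -13, 0, 0, 0, 0, 0, 0, 0, -53, 0, 0, 0, 0, 0, 0, -53, 0, 0, 0, 0, 0, 0, -53, 0, 0, 0, 0, 0, 0, -53, 0, 0, 0, 0, 0, 0, -53, 0, 0, 0, 0, 0, 0, 6, 0, 2, 0])

```text
schema error: expected a multiple of 7 numbers
```

```bash
python3 st.py
```

```text
t 21.25 tb [[-172.2 -136.3]] z 0.0335 yaw rel 2.04 F board -12.1 0.5 -1.4
```

drive_tool(targets=[0, 0, 0, -6, 0, 0, 0, 0, 0, 0, -13, 0, 0, 0, 0, 0, 0, 0, -53, 0, 0, 0, 0, 0, 0, -53, 0, 0, 0, 0, 0, 0, -53, 0, 0, 0, 0, 0, 0, -53, 0, 0, 0, 0, 0, 0, -53, 0, 0, 0, 0, 0, 0, 6, 0, 2, 0])

```text
schema error: expected a multiple of 7 numbers
```

```bash
python3 st.py
```

```text
t 21.25 tb [[-172.2 -136.3]] z 0.0335 yaw rel 2.04 F board -12.1 0.5 -1.4
```

drive_tool(targets=[0, 0, 0, -6, 0, 0, 0, 0, 0, 0, -13, 0, 0, 0, 0, 0, 0, 0, -53, 0, 0, 0, 0, 0, 0, -53, 0, 0, 0, 0, 0, 0, -53, 0, 0, 0, 0, 0, 0, -53, 0, 0, 0, 0, 0, 0, -53, 0, 0, 0, 0, 0, 6, 0, 2, 0])

```text
clock: 22.25
position: [0.53, 0.2059, 0.0348]
ee_rot: [-0.001, 0.999, -0.04, 0.002]
contact_force: [0.4, 0.3, 0.7]
width: 0.0
```

```bash
python3 st.py
```

```text
t 22.25 tb [[-185.2  131.3]] z 0.0348 yaw rel 2.27 F board 0.4 0.4 0.7
```

drive_tool(targets=[0, 0, 0, 1.5, 0, 0, 0, 0, 0, 0, 1.5, 0, 0, 0, 0, 0, 0, 1.2, 0, 0, 0, 0, 0, 0, 1.2, 0, -0.4, 0, 0, 0, 0, 1.2, 0, -0.4, 0, 0, 0, 0, 1.2, 0, -0.4, 0])

```text
clock: 23.0
position: [0.5308, 0.2008, 0.0339]
ee_rot: [0.0, 0.999, -0.044, -0.006]
contact_force: [-10.1, 3.9, 1.9]
width: 0.0
```

```bash
python3 st.py
```

```text
t 23.0 tb [[-183.7  126.4]] z 0.0339 yaw rel 1.87 F board -10.5 2.7 1.9
```

drive_tool(targets=[0, 0, 0.1, 1, -0.5, -0.3, 0, 0, 0, 0.2, 1, -0.5, -0.3, 0, 0, 0, 0.25, 1, -0.5, -0.2, 0, 0, 0, 0.25, 1, -0.5, 0, 0])

```text
clock: 23.5
position: [0.5307, 0.201, 0.0339]
ee_rot: [0.002, 0.999, -0.051, -0.01]
contact_force: [-15.8, 0.3, 7.4]
width: 0.0
```

```bash
python3 st.py
```

```text
t 23.5 tb [[-183.8  126.6]] z 0.0339 yaw rel 1.11 F board -15.8 -1.6 7.4
```

drive_tool(targets=[0, 0, 0, 0.6, 0, -0.7, 0, 0, 0, 0.1, 0.6, -0.2, -0.3, 0])

```text
clock: 23.75
position: [0.5333, 0.2017, 0.0341]
ee_rot: [0.002, 0.999, -0.052, -0.008]
contact_force: [-10.3, 1.5, -3.0]
width: -0.0003
```

```bash
python3 st.py
```

```text
t 23.75 tb [[-181.3  127.6]] z 0.0341 yaw rel 0.99 F board -10.5 0.2 -3.0
```

Moving again. I'll push about 12 mm more.

drive_tool(targets=[0, 0, 0.3, 1.2, -0.55, 0, 0, 0, 0, 0.3, 1.2, -0.55, 0, 0, 0, 0, 0.3, 1.2, -0.55, 0, 0, 0, 0, 0.3, 1.2, -0.55, 0, 0, 0, 0, 0.3, 1.2, -0.55, 0, 0, 0, 0, 0.3, 1.2, -0.55, 0, 0, 0, 0, 0.3, 1.2, -0.55, 0, 0, 0, 0, 0.3, 1.2, -0.55, 0, 0, 0, 0, 0.3, 1.2, -0.55, 0, 0, 0, 0, 0.3, 1.2, -0.55, 0, 0])

```text
clock: 25.0
position: [0.5457, 0.2058, 0.034]
ee_rot: [0.002, 0.997, -0.078, -0.009]
contact_force: [-12.1, 2.0, -2.4]
width: 0.0002
```

```bash
python3 st.py
```

```text
t 25.0 tb [[-169.5  133.1]] z 0.034 yaw rel -2.02 F board -12.3 0.5 -2.4
```

drive_tool(targets=[0, 0, 0, -6, 0, 0, 0, 0, 0, 0, -14, 0, -10, 0, 0, 0, 0, 0, 0, -50, 0, 0, 0, 0, 20, 33, -48, 0, 0, 0, 0, 20, 33, -48, 0, 0, 0, 0, 20, 33, -48, 0, 0, 0, -2, 20, 33, 0, 0, 0, 0, 0, 0, 0, 0, 0, 0, 0, 0, 0, 0, 0, 0])

```text
clock: 26.12
position: [0.5929, 0.0677, 0.2413]
ee_rot: [-0.0, 0.998, -0.06, 0.0]
contact_force: [-0.5, -0.2, -0.4]
width: 0.0004
```

```bash
cat > look.py <<'E'
import sys
from st import *
n=sys.argv[1]
s=get_state();im=get_image("wrist")[:,:,::-1].copy();cv2.imwrite(f"pics/{n}.png",im)
W,K=wristW(s);np.save(n+".npy",W)
m,cs=platecorners(im)
for c in cs:
    x,y,w,h=cv2.boundingRect(c)
    if w>200 and cv2.contourArea(c)>20000:
        try:
            q=lines4(c);print(q.round(1).tolist());print(tb(cast(q,.057,W=W,K=K)).round(1).tolist())
        except Exception as e: print(e,cv2.boundingRect(c))
E
python3 look.py w4
```

```text
t 26.12 tb [[-106.     1.7]] z 0.2413 yaw rel 0.04 F board -0.5 -0.3 -0.4
[[638.9000244140625, 399.0], [2.5, 399.0], [323.79998779296875, 237.39999389648438], [316.0, 237.39999389648438]]
[[-388.4, -386.6], [-389.4, 387.8], [-176.7, -2.2], [-176.6, 5.9]]
[[169.3000030517578, 66.30000305175781], [482.79998779296875, 74.30000305175781], [460.20001220703125, 224.6999969482422], [182.6999969482422, 218.5]]
[[-9.2, 138.7], [-15.6, -146.8], [-162.3, -143.1], [-155.9, 142.8]]
```

View pics/w4.png

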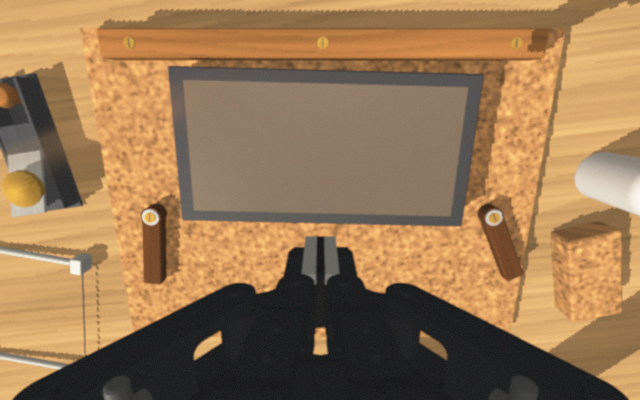

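Front corners read about 8 mm off the batten on the left and 14.5 mm on the right. Next is the right rear corner.

drive_tool(targets=[0, 0, 0, -31, 44.5, 0, 0, 0, 0, 0, -31, 44.5, 0, 0, 0, 0, 0, -31, 44.5, 20, 0, 0, 0, 1.3, 0, 0, 55, 0, 0, 0, 0, 0, 0, 55, 0, 0, 0, 0, 0, 0, 50, 0, 0, 0, 0, 0, 0, 27, 0, 0, 0, 0, 10, 0, 0, 0])

```text
clock: 27.18
position: [0.4926, -0.0537, 0.0319]
ee_rot: [-0.001, 0.998, -0.07, -0.003]
contact_force: [1.3, -0.4, 1.3]
width: 0.0002
```

```bash
python3 st.py
```

```text
t 27.18 tb [[-191.1 -130.9]] z 0.0319 yaw rel -1.14 F board 1.3 -0.3 1.3
```

drive_tool(targets=[0, 0, 0, 6, 0, -2, 0, 0, 0, 0, 2, 0, -1, 0, 0, 0, 0, 1.5, 0, 0, 0, 0, 0, 0, 1.5, 0, 0, 0, 0, 0, 0, 1.5, 0, 0, 0, 0, 0, 0, 1.5, 0, 0, 0])

```text
clock: 27.92
position: [0.508, -0.0571, 0.0367]
ee_rot: [-0.0, 0.997, -0.071, -0.001]
contact_force: [-2.7, 0.1, 2.2]
width: -0.0003
```

```bash
python3 st.py
```

```text
t 27.93 tb [[-175.4 -132.5]] z 0.0367 yaw rel -1.2 F board -2.7 -0.2 2.2
```

drive_tool(targets=[0, 0, 0, 1.2, 0, 0, 0, 0, 0, 0, 1.2, 0, -0.2, 0, 0, 0, 0, 1.2, 0, -0.4, 0, 0, 0, 0, 1.2, 0, -0.5, 0, 0, 0, 0, 1, 0, -0.5, 0])

```text
clock: 28.55
position: [0.5079, -0.0571, 0.0366]
ee_rot: [-0.0, 0.998, -0.07, -0.007]
contact_force: [-10.8, -0.9, 0.1]
width: -0.0001
```

```bash
python3 st.py
```

```text
t 28.55 tb [[-175.5 -132.4]] z 0.0366 yaw rel -1.16 F board -10.7 -2.2 0.1
```

drive_tool(targets=[0, 0, 0, 0.8, 0.3, -0.3, 0, 0, 0, -0.2, 0.8, 0.4, -0.3, 0, 0, 0, -0.2, 0.8, 0.4, -0.2, 0])

```text
clock: 28.92
position: [0.5078, -0.0572, 0.0367]
ee_rot: [-0.002, 0.998, -0.067, -0.01]
contact_force: [-13.4, 3.1, 0.5]
width: -0.0004
```

```bash
python3 st.py
```

```text
t 28.93 tb [[-175.6 -132.5]] z 0.0367 yaw rel -0.78 F board -13.7 1.4 0.5
```

drive_tool(targets=[0, 0, -0.1, 0.7, 0.2, -0.2, 0, 0, 0, -0.2, 0.7, 0.3, -0.1, 0])

```text
clock: 29.18
position: [0.5091, -0.058, 0.0367]
ee_rot: [-0.001, 0.998, -0.064, -0.009]
contact_force: [-11.7, 2.0, -3.1]
width: -0.0002
```

```bash
python3 st.py
```

```text
t 29.18 tb [[-174.1 -133.2]] z 0.0367 yaw rel -0.47 F board -11.9 0.6 -3.1
```

drive_tool(targets=[0, 0, -0.25, 1, 0.5, 0, 0, 0, 0, -0.25, 1, 0.5, 0, 0, 0, 0, -0.25, 1, 0.5, 0, 0, 0, 0, -0.25, 1, 0.5, 0, 0, 0, 0, -0.25, 1, 0.5, 0, 0, 0, 0, -0.25, 1, 0.5, 0, 0, 0, 0, -0.25, 1, 0.5, 0, 0])

```text
clock: 30.05
position: [0.5158, -0.0624, 0.0367]
ee_rot: [-0.002, 0.999, -0.049, -0.009]
contact_force: [-12.3, 1.6, -2.0]
width: -0.0003
```

```bash
python3 st.py
```

```text
t 30.05 tb [[-166.9 -136.7]] z 0.0367 yaw rel 1.28 F board -12.4 0.1 -2.0
```

drive_tool(targets=[0, 0, -0.25, 1, 0.5, 0, 0, 0, 0, -0.25, 1, 0.5, 0, 0, 0, 0, 0, -6, 0, 0, 0, 0, 0, 0, -14, 0, 0, 0, 0, 0, 0, 0, -53, 0, 0, 0, 0, 0, 0, -53, 0, 0, 0, 0, 0, 0, -53, 0, 0, 0, 0, 0, 0, -53, 0, 0, 0, 0, 0, 0, -53, 0, 0, 0, 0, 0, 0, 0, 2, 0])

```text
clock: 31.3
position: [0.5319, 0.2037, 0.0383]
ee_rot: [-0.001, 0.999, -0.043, 0.002]
contact_force: [0.5, -0.9, 0.6]
width: -0.0001
```

```bash
python3 st.py
```

```text
t 31.3 tb [[-182.9  129.4]] z 0.0383 yaw rel 2.0 F board 0.6 -0.9 0.6
```

drive_tool(targets=[0, 0, 0, 5, 2, 4, 0, 0, 0, 0.8, 2, 0, 0, 0, 0, 0, 0, 1.5, 0, 0, 0, 0, 0, 0, 1.5, 0, 0, 0, 0, 0, 0, 1.5, 0, 0, 0, 0, 0, 0, 1.2, 0, -0.3, 0, 0, 0, 0, 1.2, 0, -0.4, 0])

```text
clock: 32.17
position: [0.5422, 0.1965, 0.0336]
ee_rot: [0.0, 0.999, -0.052, -0.002]
contact_force: [-5.4, -0.5, -0.7]
width: 0.0005
```

```bash
python3 st.py
```

```text
t 32.17 tb [[-171.9  123.4]] z 0.0336 yaw rel 0.94 F board -5.3 -1.1 -0.7
```

drive_tool(targets=[0, 0, 0, 1.2, 0, -0.4, 0, 0, 0, 0, 1.2, 0, -0.4, 0, 0, 0, 0, 1, 0, -0.4, 0, 0, 0, 0, 1, -0.2, -0.3, 0, 0, 0, 0.1, 0.8, -0.2, -0.3, 0])

```text
clock: 32.8
position: [0.542, 0.1965, 0.0337]
ee_rot: [0.001, 0.999, -0.053, -0.008]
contact_force: [-11.4, 1.1, -1.4]
width: 0.0001
```

```bash
python3 st.py
```

```text
t 32.8 tb [[-172.   123.4]] z 0.0337 yaw rel 0.83 F board -11.4 -0.3 -1.4
```

drive_tool(targets=[0, 0, 0.1, 0.8, -0.2, -0.2, 0, 0, 0, 0.2, 0.8, -0.3, -0.2, 0, 0, 0, 0.2, 0.8, -0.4, -0.1, 0])

```text
clock: 33.17
position: [0.5436, 0.197, 0.0338]
ee_rot: [0.001, 0.998, -0.057, -0.008]
contact_force: [-11.0, 1.1, -3.9]
width: 0.0001
```

```bash
python3 st.py
```

```text
t 33.17 tb [[-170.6  124.2]] z 0.0338 yaw rel 0.33 F board -11.0 -0.2 -3.9
```

drive_tool(targets=[0, 0, 0.25, 1, -0.45, 0, 0, 0, 0, 0.25, 1, -0.45, 0, 0, 0, 0, 0.25, 1, -0.45, 0, 0, 0, 0, 0.25, 1, -0.45, 0, 0, 0, 0, 0.25, 1, -0.45, 0, 0])

```text
clock: 33.8
position: [0.5489, 0.1988, 0.0338]
ee_rot: [0.001, 0.998, -0.068, -0.008]
contact_force: [-12.4, 2.0, -2.4]
width: 0.0002
```

```bash
python3 st.py
```

```text
t 33.8 tb [[-165.5  126.6]] z 0.0338 yaw rel -0.92 F board -12.6 0.5 -2.4
```

drive_tool(targets=[0, 0, 0.18, 0.7, -0.3, 0, 0, 0, 0, 0.18, 0.7, -0.3, 0, 0, 0, 0, 0.18, 0.7, -0.3, 0, 0])

```text
clock: 34.17
position: [0.5511, 0.1995, 0.0338]
ee_rot: [0.001, 0.997, -0.073, -0.008]
contact_force: [-13.0, 2.0, -3.0]
width: 0.0001
```

```bash
python3 st.py
```

```text
t 34.17 tb [[-163.4  127.5]] z 0.0338 yaw rel -1.47 F board -13.1 0.5 -3.0
```

drive_tool(targets=[0, 0, 0.1, 0.5, -0.2, 0, 0, 0, 0, 0.1, 0.5, -0.2, 0, 0])

```text
clock: 34.42
position: [0.5522, 0.1998, 0.0338]
ee_rot: [0.001, 0.997, -0.075, -0.008]
contact_force: [-12.4, 2.2, -3.0]
width: 0.0
```

```bash
python3 st.py
```

```text
t 34.42 tb [[-162.4  127.9]] z 0.0338 yaw rel -1.67 F board -12.6 0.7 -3.0
```

drive_tool(targets=[0, 0, 0.1, 0.4, -0.2, 0, 0, 0, 0, 0.1, 0.4, -0.2, 0, 0])

```text
clock: 34.67
position: [0.553, 0.2001, 0.0338]
ee_rot: [0.001, 0.997, -0.076, -0.008]
contact_force: [-12.1, 2.9, -2.1]
width: 0.0001
```

```bash
python3 st.py
```

```text
t 34.67 tb [[-161.5  128.3]] z 0.0338 yaw rel -1.86 F board -12.4 1.5 -2.1
```

drive_tool(targets=[0, 0, 0, -6, 0, 0, 0, 0, 0, -0.5, -13, 0, 0, 0, 0, 0, 0, 0, 53, 0, 0, 0, 0, 0, 0, 53, 0, 0, 0, 0, 0, 0, 53, 0, 0, 0, 0, 0, 0, 53, 0, 0, 0, 0, 0, 0, 46, 0, 0, 0, 0, 0, 0, 0, 1, 0])

```text
clock: 35.67
position: [0.5065, -0.0555, 0.0364]
ee_rot: [0.001, 0.997, -0.074, 0.002]
contact_force: [0.0, -0.2, 0.2]
width: -0.0
```

```bash
python3 st.py
```

```text
t 35.67 tb [[-177. -131.]] z 0.0364 yaw rel -1.58 F board 0.1 -0.2 0.2
```

drive_tool(targets=[0, 0, 0, 5, 0, 1, 0, 0, 0, 0, 2, 0, 0, 0, 0, 0, 0, 1.5, 0, 0, 0, 0, 0, 0, 1.5, 0, -0.3, 0, 0, 0, 0, 1.2, 0, -0.4, 0, 0, 0, 0, 1.2, 0, -0.4, 0, 0, 0, 0, 1.2, 0, -0.4, 0])

```text
clock: 36.55
position: [0.5168, -0.0538, 0.0353]
ee_rot: [-0.0, 0.997, -0.072, -0.002]
contact_force: [-4.5, 1.1, -1.6]
width: -0.0003
```

```bash
python3 st.py
```

```text
t 36.55 tb [[-167.  -128.1]] z 0.0353 yaw rel -1.34 F board -4.6 0.6 -1.6
```

drive_tool(targets=[0, 0, 0, 1.2, 0.2, -0.2, 0, 0, 0, 0, 1.2, 0.2, -0.3, 0, 0, 0, 0, 1.2, 0.2, -0.4, 0, 0, 0, 0, 1, 0.2, -0.3, 0, 0, 0, -0.1, 0.8, 0.2, -0.3, 0])

```text
clock: 37.17
position: [0.5167, -0.0538, 0.0355]
ee_rot: [-0.002, 0.997, -0.071, -0.008]
contact_force: [-10.7, 5.5, -1.6]
width: -0.0
```

```bash
python3 st.py
```

```text
t 37.17 tb [[-167.1 -128.1]] z 0.0355 yaw rel -1.26 F board -11.3 4.2 -1.6
```

drive_tool(targets=[0, 0, -0.1, 0.8, 0, -0.1, 0, 0, 0, -0.1, 0.8, 0, -0.1, 0])

```text
clock: 37.42
position: [0.5167, -0.0538, 0.0355]
ee_rot: [-0.002, 0.998, -0.069, -0.009]
contact_force: [-14.2, 4.4, 1.5]
width: 0.0002
```

```bash
python3 st.py
```

```text
t 37.42 tb [[-167.1 -128.2]] z 0.0355 yaw rel -1.04 F board -14.6 2.6 1.5
```

drive_tool(targets=[0, 0, -0.1, 0.5, 0.1, -0.2, 0, 0, 0, -0.1, 0.5, 0.2, -0.1, 0])

```text
clock: 37.67
position: [0.5186, -0.0551, 0.0355]
ee_rot: [-0.001, 0.998, -0.067, -0.008]
contact_force: [-11.7, 1.6, -3.3]
width: -0.0002
```

```bash
python3 st.py
```

```text
t 37.67 tb [[-165.1 -129.2]] z 0.0355 yaw rel -0.81 F board -11.8 0.2 -3.3
```

drive_tool(targets=[0, 0, -0.15, 0.6, 0.3, 0, 0, 0, 0, -0.15, 0.6, 0.3, 0, 0, 0, 0, -0.15, 0.6, 0.3, 0, 0])

```text
clock: 38.05
position: [0.5201, -0.0561, 0.0355]
ee_rot: [-0.001, 0.998, -0.063, -0.009]
contact_force: [-12.0, 2.3, -2.1]
width: 0.0
```

```bash
python3 st.py
```

```text
t 38.05 tb [[-163.4 -130. ]] z 0.0355 yaw rel -0.37 F board -12.2 0.8 -2.1
```

drive_tool(targets=[0, 0, -0.12, 0.5, 0.2, 0, 0, 0, 0, -0.12, 0.5, 0.2, 0, 0, 0, 0, -0.12, 0.5, 0.2, 0, 0])

```text
clock: 38.42
position: [0.5214, -0.057, 0.0355]
ee_rot: [-0.001, 0.998, -0.06, -0.009]
contact_force: [-12.0, 2.3, -1.1]
width: -0.0002
```

```bash
python3 st.py
```

```text
t 38.42 tb [[-162.1 -130.7]] z 0.0355 yaw rel -0.01 F board -12.2 0.8 -1.1
```

drive_tool(targets=[0, 0, -0.1, 0.4, 0.2, 0, 0, 0, 0, -0.1, 0.4, 0.2, 0, 0, 0, 0, -0.1, 0.4, 0.2, 0, 0])

```text
clock: 38.8
position: [0.5222, -0.0576, 0.0355]
ee_rot: [-0.001, 0.998, -0.058, -0.009]
contact_force: [-12.0, 1.9, -0.9]
width: -0.0
```

```bash
python3 st.py
```

```text
t 38.8 tb [[-161.2 -131.2]] z 0.0355 yaw rel 0.29 F board -12.1 0.4 -0.9
```

drive_tool(targets=[0, 0, 0, -6, 0, 0, 0, 0, 0, 0, -12, 0, -10, 0, 0, 0, 0, 0, 0, -50, 0, 0, 0, 0, 28, -33, -26, 0, 0, 0, 0, 28, -33, -26, 0, 0, 0, 0, 28, -33, -26, 0, 0, 0, 0, 28, -33, -26, 0, 0, 0, 0, 0, 0, 0, 0, 0, 0, 0, 0, 0, 0, 0])

```text
clock: 39.92
position: [0.6391, 0.0603, 0.2024]
ee_rot: [0.0, 0.998, -0.058, 0.0]
contact_force: [-0.2, -0.7, -0.6]
width: 0.0
```

```bash
python3 look.py w5
```

```text
t 39.92 tb [[-59.3  -0.1]] z 0.2024 yaw rel 0.28 F board -0.2 -0.7 -0.6
OpenCV(4.12.0) /io/opencv/modules/imgproc/src/linefit.cpp:50: error: (-215:Assertion failed) count > 0 in function 'fitLine2D_wods'
 (15, 111, 612, 289)
```

View pics/w5.png

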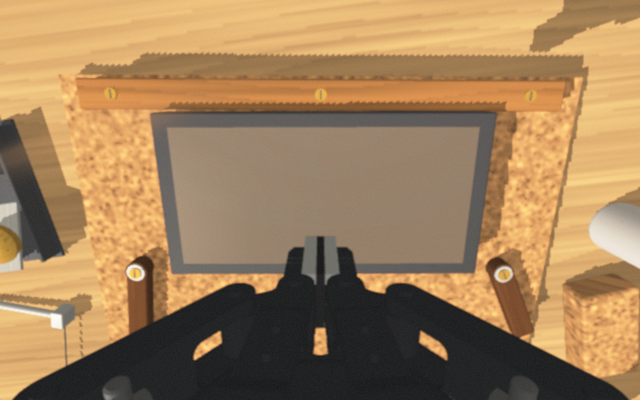

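```bash
python3 - <<'E'
from h import *
im=cv2.imread("pics/w5.png");W=np.load("w5.npy");K=calibration("wrist")["mtx"]
cv2.imwrite("pics/c5.png",np.vstack([cv2.resize(im[95:130,145:265],None,fx=6,fy=6,interpolation=cv2.INTER_NEAREST),cv2.resize(im[95:130,385:505],None,fx=6,fy=6,interpolation=cv2.INTER_NEAREST)]))
for u in (165,200,260,320,400,450,485):
    g=im[98:125,u-3:u+4].mean(1);r=g[:,2]
    print(u,[int(x) for x in r], "b",[int(x) for x in g[:,0]])
q=[[152,113],[495,113]]
print(tb(cast([[165,112],[485,112]],.057,W=W,K=K)).round(1),tb(cast([[165,108.5],[485,108]],.042,W=W,K=K)).round(1),tb(cast([[165,110],[485,110]],.018,W=W,K=K)).round(1))
E
```

```text
165 [213, 215, 217, 219, 216, 211, 208, 202, 196, 180, 167, 189, 212, 179, 121, 109, 116, 122, 122, 121, 120, 120, 119, 118, 116, 115, 113] b [81, 82, 82, 85, 82, 81, 81, 78, 75, 72, 69, 82, 95, 84, 68, 73, 84, 93, 94, 93, 93, 95, 95, 94, 94, 95, 94]
200 [205, 207, 210, 206, 187, 164, 146, 141, 137, 131, 123, 124, 126, 101, 77, 81, 94, 102, 103, 102, 102, 101, 101, 101, 100, 100, 99] b [77, 79, 80, 79, 72, 65, 59, 59, 55, 53, 52, 55, 61, 59, 59, 71, 84, 92, 93, 93, 94, 93, 94, 93, 93, 93, 92]
260 [217, 213, 205, 195, 178, 156, 136, 133, 135, 133, 130, 130, 125, 86, 60, 72, 88, 97, 99, 97, 98, 97, 98, 96, 98, 98, 97] b [80, 77, 75, 71, 65, 58, 51, 50, 51, 49, 50, 53, 57, 53, 55, 69, 84, 91, 93, 91, 92, 91, 92, 92, 92, 92, 93]
320 [214, 218, 222, 216, 195, 166, 139, 131, 133, 134, 130, 121, 105, 76, 61, 74, 89, 96, 97, 96, 96, 96, 96, 96, 97, 98, 96] b [82, 81, 80, 78, 71, 62, 53, 49, 49, 51, 49, 48, 49, 52, 57, 71, 84, 91, 93, 91, 91, 92, 92, 92, 92, 92, 91]
400 [221, 221, 214, 187, 157, 138, 136, 140, 141, 141, 138, 127, 103, 65, 59, 75, 88, 94, 95, 94, 95, 94, 94, 96, 95, 96, 95] b [81, 80, 78, 69, 59, 52, 50, 53, 53, 53, 52, 49, 46, 49, 59, 74, 85, 90, 90, 91, 91, 91, 90, 91, 90, 91, 89]
450 [214, 215, 214, 203, 182, 158, 146, 148, 151, 149, 145, 134, 111, 72, 61, 77, 89, 93, 94, 95, 93, 94, 95, 95, 94, 94, 94] b [78, 79, 78, 74, 67, 59, 54, 56, 56, 55, 54, 51, 48, 50, 58, 74, 85, 88, 89, 89, 88, 89, 89, 89, 88, 89, 89]
485 [220, 220, 218, 204, 175, 151, 147, 151, 153, 150, 143, 131, 112, 83, 67, 77, 89, 93, 93, 93, 93, 92, 93, 92, 93, 93, 93] b [81, 81, 78, 73, 63, 57, 56, 57, 57, 55, 54, 49, 47, 49, 60, 75, 85, 89, 89, 89, 89, 88, 90, 88, 89, 89, 89]
[[  -1.8  128.5]
 [  -0.3 -136.7]] [[   0.6  134.8]
 [   2.5 -143.4]] [[-1.600e+00  1.456e+02]
 [ 1.000e-01 -1.550e+02]]
```

View pics/c5.png

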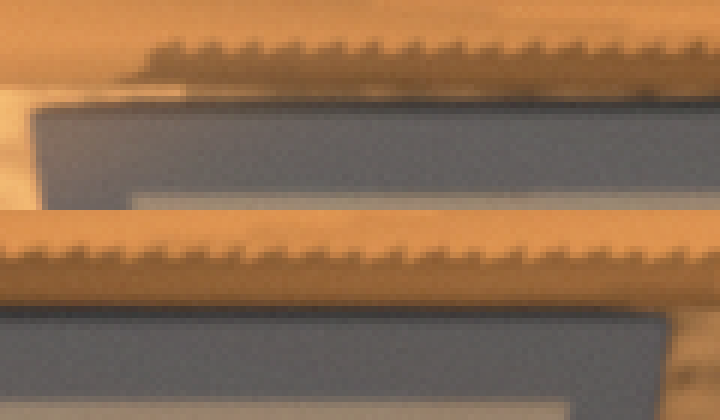

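Right side: no cork is visible, so it is at the batten. Left side: a cork sliver at crop (35-185,90) leaves a gap of about 2-3 mm. One more small left push should close it.

drive_tool(targets=[0, 0, 0, -41, -42.5, 0, 0, 0, 0, 0, -41, -42.5, 0, 0, 0, 0, 0, -41, -42.5, 0, 0, 0, 0, 0, 0, 0, 55, 0, 0, 0, 0, 0, 0, 55, 0, 0, 0, 0, 0, 0, 45, 0, 0, 0, 0, 0, 0, 12, 0, 0, 0, 0, 0, 0, 0, 0])

```text
clock: 40.98
position: [0.5318, 0.2009, 0.0349]
ee_rot: [0.0, 0.998, -0.058, -0.0]
contact_force: [0.1, 0.1, 0.3]
width: 0.0
```

```bash
python3 st.py
```

```text
t 40.98 tb [[-182.7  126.6]] z 0.0349 yaw rel 0.22 F board 0.1 0.1 0.3
```

drive_tool(targets=[0, 0, 0, 10, 0, 0, 0, 0, 0, 0, 6, 0, 0, 0, 0, 0, 0, 2, 0, 0, 0, 0, 0, 0, 1.5, 0, 0, 0, 0, 0, 0, 1.5, 0, -0.3, 0, 0, 0, 0, 1.2, 0, -0.4, 0, 0, 0, 0, 1.2, 0, -0.4, 0])

```text
clock: 41.85
position: [0.5516, 0.1993, 0.0353]
ee_rot: [0.0, 0.998, -0.058, -0.004]
contact_force: [-6.9, 2.6, 2.2]
width: -0.0004
```

```bash
python3 st.py
```

```text
t 41.85 tb [[-162.8  127.4]] z 0.0353 yaw rel 0.24 F board -7.1 1.8 2.2
```

drive_tool(targets=[0, 0, 0, 1, -0.2, -0.5, 0, 0, 0, 0, 1, -0.2, -0.5, 0, 0, 0, 0, 0.8, -0.2, -0.4, 0, 0, 0, 0.1, 0.6, -0.1, -0.3, 0])

```text
clock: 42.35
position: [0.5516, 0.1993, 0.0354]
ee_rot: [0.001, 0.998, -0.059, -0.007]
contact_force: [-10.4, 2.9, -2.0]
width: -0.0003
```

```bash
python3 st.py
```

```text
t 42.35 tb [[-162.9  127.3]] z 0.0354 yaw rel 0.14 F board -10.7 1.7 -2.0
```

drive_tool(targets=[0, 0, 0.1, 0.7, -0.2, 0, 0, 0, 0, 0.1, 0.7, -0.2, -0.1, 0, 0, 0, 0.1, 0.5, -0.2, -0.1, 0])

```text
clock: 42.72
position: [0.5515, 0.1993, 0.0354]
ee_rot: [0.001, 0.998, -0.062, -0.009]
contact_force: [-14.7, 2.0, 0.7]
width: -0.0004
```

```bash
python3 st.py
```

```text
t 42.73 tb [[-162.9  127.4]] z 0.0354 yaw rel -0.16 F board -14.8 0.2 0.7
```

drive_tool(targets=[0, 0, 0.05, 0.4, -0.1, -0.2, 0, 0, 0, 0.05, 0.3, -0.1, -0.1, 0])

```text
clock: 42.98
position: [0.5515, 0.1994, 0.0355]
ee_rot: [0.002, 0.998, -0.062, -0.01]
contact_force: [-13.2, 2.1, 0.1]
width: 0.0
```

```bash
python3 st.py
```

```text
t 42.98 tb [[-163.   127.4]] z 0.0355 yaw rel -0.25 F board -13.4 0.5 0.1
```

drive_tool(targets=[0, 0, 0.05, 0.5, -0.1, 0, 0, 0, 0, 0.05, 0.4, -0.1, 0, 0])

```text
clock: 43.22
position: [0.5532, 0.1998, 0.0355]
ee_rot: [0.001, 0.998, -0.063, -0.009]
contact_force: [-12.8, 2.4, -2.3]
width: 0.0
```

```bash
python3 st.py
```

```text
t 43.23 tb [[-161.4  128. ]] z 0.0355 yaw rel -0.36 F board -13.0 0.8 -2.3
```

Moved 1.5 mm. I'll add about 1 mm more.

drive_tool(targets=[0, 0, 0.08, 0.4, -0.2, 0, 0, 0, 0, 0.08, 0.4, -0.2, 0, 0, 0, 0, 0.05, 0.3, -0.1, 0, 0])

```text
clock: 43.6
position: [0.5536, 0.1999, 0.0355]
ee_rot: [0.002, 0.998, -0.065, -0.01]
contact_force: [-15.2, 1.9, 0.3]
width: -0.0001
```

```bash
python3 st.py
```

```text
t 43.6 tb [[-161.   128.2]] z 0.0355 yaw rel -0.57 F board -15.3 0.1 0.3
```

drive_tool(targets=[0, 0, 0, -6, 0, 0, 0, 0, 0, 0, -12, 0, -10, 0, 0, 0, 0, 0, 0, -50, 0, 0, 0, 0, 22, 32, -26, 0, 0, 0, 0, 22, 32, -26, 0, 0, 0, 0, 22, 32, -26, 0, 0, 0, 0, 22, 32, -26, 0, 0, 0, 0, 0, 0, 0, 0, 0, 0, 0, 0, 0, 0, 0])

```text
clock: 44.72
position: [0.6161, 0.0644, 0.2027]
ee_rot: [-0.0, 0.998, -0.065, 0.0]
contact_force: [0.8, 0.3, 0.8]
width: 0.0001
```

```bash
python3 look.py w6; python3 - <<'E'
from h import *
im=cv2.imread("pics/w6.png")
cv2.imwrite("pics/c6.png",np.vstack([im[:330:,:],cv2.resize(im[70:115,140:260],(640,240),interpolation=cv2.INTER_NEAREST),cv2.resize(im[70:115,390:510],(640,240),interpolation=cv2.INTER_NEAREST)])[:,:][150:])
E
```

```text
t 44.73 tb [[-82.7   1.2]] z 0.2027 yaw rel -0.57 F board 0.7 0.4 0.8
OpenCV(4.12.0) /io/opencv/modules/imgproc/src/linefit.cpp:50: error: (-215:Assertion failed) count > 0 in function 'fitLine2D_wods'
 (14, 81, 613, 319)
```

View pics/w6.png

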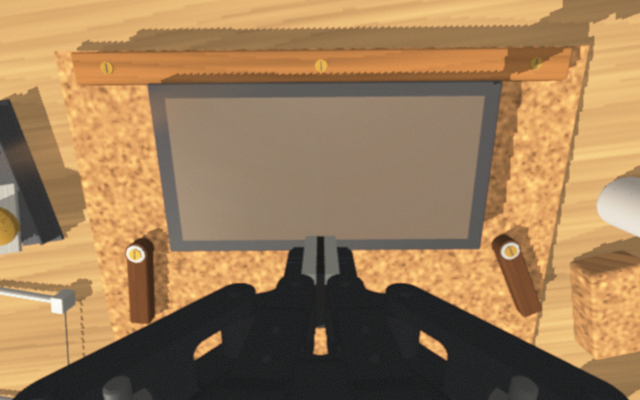

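View pics/c6.png

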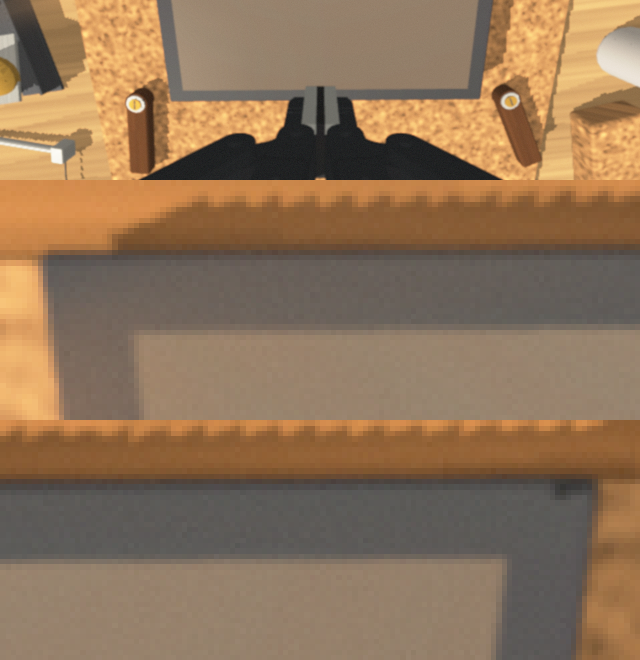

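```bash
python3 - <<'E'
from h import *
K=calibration("wrist")["mtx"]
for n,r0,r1,us in (("w5",98,125,(165,200,260,400,450,485)),("w6",70,98,(165,200,260,400,450,485))):
    im=cv2.imread(f"pics/{n}.png").astype(float);W=np.load(n+".npy");o=[]
    for u in us:
        g=im[r0:r1,u-3:u+4].mean(1);d=g[:,0]/g[:,2]   # blue/red ratio: wood .37 granite .95
        i=np.nonzero(d>.7)[0][0];v=r0+i-1+(.7-d[i-1])/(d[i]-d[i-1])
        o.append((u,round(v,2),tb(cast([u,v],.057,W=W,K=K)).round(2)[0].tolist()))
    print(n,o)
E
```

```text
w5 [(165, np.float64(113.47), [-2.96, 128.67]), (200, np.float64(111.63), [-1.32, 99.52]), (260, np.float64(111.28), [-0.76, 49.83]), (400, np.float64(110.82), [0.25, -66.12]), (450, np.float64(111.04), [0.3, -107.58]), (485, np.float64(111.33), [0.23, -136.63])]
w6 [(165, np.float64(83.27), [-0.57, 126.24]), (200, np.float64(83.03), [-0.65, 97.83]), (260, np.float64(82.46), [-0.66, 49.13]), (400, np.float64(81.15), [-0.7, -64.33]), (450, np.float64(80.73), [-0.75, -104.8]), (485, np.float64(80.39), [-0.75, -133.11])]
```

```bash
python3 - <<'E'
from h import *
t=lambda uv,z:print(tb(cast(uv,z,"top")).round(0).tolist())
print("glue base/cap");t([[432,210]],0);t([[450,202]],.125);t([[443,204]],.08)
print("cork");t([[420,234],[446,232],[453,280],[426,283]],.035)
P=np.array([-162,-188.])
for sgn,name in((1,"R"),(-1,"L")):
  P=np.array([-162,-188.*sgn]);
  for th in ([-.6,-.45,-.25,-.05,.15,.35,.55,.75,.95,1.15,1.35,1.5] if sgn==1 else [-.2,-.05,.1,.25,.4,.55,.7,.85,1.0,1.2,1.35,1.5]):
    u=np.array([-np.cos(th),sgn*np.sin(th)]);n=np.array([-np.sin(th),-sgn*np.cos(th)])
    c=11+11*abs(np.sin(th))+7*abs(np.cos(th))
    print(name,th,(P+65*u+n*c).round(1))
E
```

```text
glue base/cap
[[-127.0, -308.0]]
[[-124.0, -319.0]]
[[-123.0, -315.0]]
cork
[[-190.0, -277.0], [-180.0, -336.0], [-286.0, -358.0], [-298.0, -298.0]]
R -0.6 [-202.7 -243.7]
R -0.45 [-210.9 -236.2]
R -0.25 [-219.9 -223.9]
R -0.05 [-226.  -209.8]
R 0.15 [-229.2 -197.6]
R 0.35 [-230.4 -185.8]
R 0.55 [-229.3 -173.4]
R 0.75 [-225.7 -161. ]
R 0.95 [-219.3 -149.1]
R 1.15 [-210.4 -138.4]
R 1.35 [-198.9 -129.7]
R 1.5 [-189.  -124.8]
L -0.2 [-221.7  220.6]
L -0.05 [-226.   209.8]
L 0.1 [-228.6  200.5]
L 0.25 [-230.1  191.8]
L 0.4 [-230.3  182.7]
L 0.55 [-229.3  173.4]
L 0.7 [-226.8  164.1]
L 0.85 [-222.8  154.9]
L 1.0 [-217.3  146.3]
L 1.2 [-207.7  136. ]
L 1.35 [-198.9  129.7]
L 1.5 [-189.   124.8]
```

Plate front edge is now parallel, within 0.2 mm along its length, and against the batten within about 1 mm, so step 1 is done. Now the right button.

drive_tool(targets=[0, 0, 0, -25.2, 49.7, 0, 0, 0, 0, 0, -25.2, 49.7, 0, 0, 0, 0, 0, -25.2, 49.7, 0, 0, 0, 0, 0, -25.2, 49.7, 0, 0, 0, 0, 0, -25.2, 49.7, 0, 0, 0, 0, -0.6, 0, 0, 50, 0, 0, 0, 0, 0, 0, 50, 0, 0, 0, 0, 0, 0, 45, 0, 0, 0, 0, 0, 0, 25, 0, 0, 0, 0, 0, 0, 7, 0, 0, 0, 0, 0, 0, 0, 0])

```text
clock: 46.15
position: [0.4592, -0.1653, 0.0253]
ee_rot: [-0.0, 0.998, -0.059, -0.0]
contact_force: [0.5, -0.0, 1.2]
width: 0.0002
```

```bash
python3 st.py;python3 look.py w7
```

```text
t 46.15 tb [[-210.7 -245.7]] z 0.0253 yaw rel 0.11 F board 0.5 0.0 1.2
t 46.15 tb [[-210.7 -245.7]] z 0.0253 yaw rel 0.11 F board 0.5 0.0 1.2
[[638.2000122070312, 399.0], [2.9000000953674316, 399.0], [319.0, 239.5]]
[[-260.4, -377.3], [-261.0, -114.8], [-189.4, -245.2]]
```

View pics/w7.png

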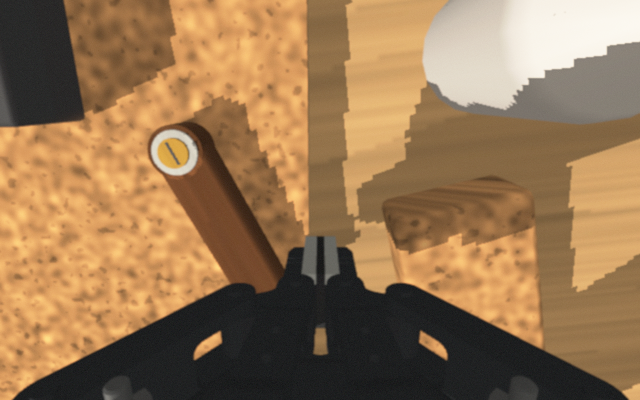

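The wrist view shows the right button from the screw (175,152) to about (260,280), with the fingers just outside it at (320,245). Now I'll sweep it in.

drive_tool(targets=[0, 0, 0, 0, -9.5, 0, 0, 0, 0, 0, -9, -12.3, 0, 0, 0, 0, 0, -6.1, -14.1, 0, 0, 0, 0, 0, -3.2, -12.2, 0, 0, 0, 0, 0, -1.2, -11.8, 0, 0, 0, 0, 0, 1.1, -12.4, 0, 0, 0, 0, 0, 3.6, -12.4, 0, 0, 0, 0, 0, 6.4, -11.9, 0, 0, 0, 0, 0, 8.9, -10.7, 0, 0])

```text
clock: 47.32
position: [0.4723, -0.0585, 0.0249]
ee_rot: [-0.0, 0.998, -0.06, -0.001]
contact_force: [-1.3, -1.5, 0.2]
width: -0.0002
```

```bash
python3 look.py w8
```

```text
t 47.33 tb [[-210.6 -138.1]] z 0.0249 yaw rel 0.07 F board -1.1 -1.7 0.2
[[634.5, 399.0], [2.9000000953674316, 399.0], [318.5, 239.6999969482422]]
[[-260.1, -267.8], [-260.5, -7.5], [-189.2, -137.5]]
```

View pics/w8.png

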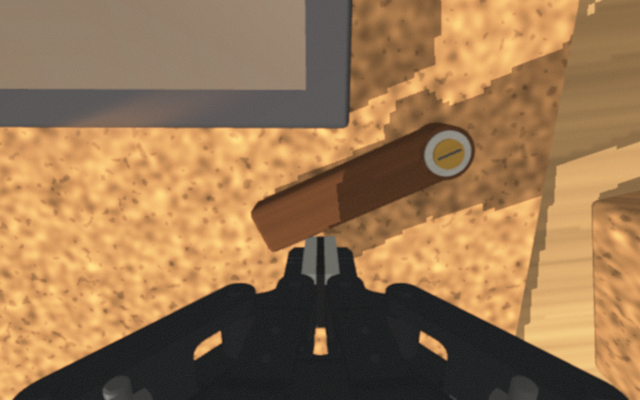

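drive_tool(targets=[0, 0, 0, 6, -4, 0, 0, 0, 0, 0, 6, -3.5, 0, 0, 0, 0, 0, 5, -3, 0, 0, 0, 0, 0, 4, -2, 0, 0, 0, 0, 0, 0, 0, 0, 0])

```text
clock: 48.0
position: [0.4956, -0.0494, 0.0253]
ee_rot: [-0.0, 0.998, -0.06, 0.001]
contact_force: [-0.2, 1.2, -0.3]
width: 0.0002
```

```bash
python3 look.py w9
```

```text
t 48.0 tb [[-188.6 -126.3]] z 0.0253 yaw rel 0.03 F board -0.3 1.2 -0.3
[[636.2000122070312, 399.0], [5.099999904632568, 399.0], [320.79998779296875, 238.3000030517578]]
[[-238.5, -257.0], [-238.7, 3.7], [-166.9, -126.5]]
```

View pics/w9.png

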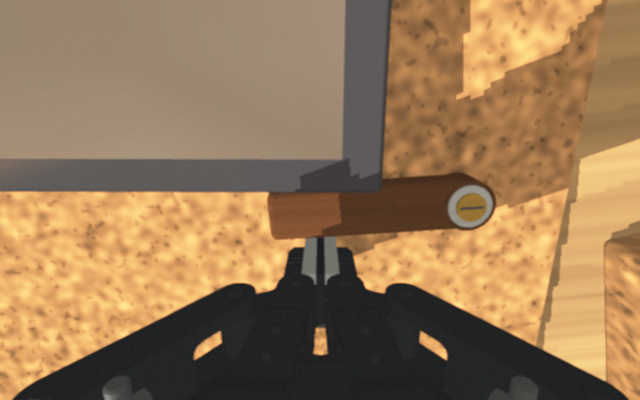

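The right button lies across behind the plate at about 1.51 rad, since its lower edge runs (273,238)-(450,227). Now the left one.

drive_tool(targets=[0, 0, 0, -15, 0, -5, 0, 0, 0, 0, 0, 0, -45, 0, 0, 0, 0, -4, -58.5, 0, 0, 0, 0, 0, -4, -58.5, 0, 0, 0, 0, 0, -4, -58.5, 0, 0, 0, 0, 0, -4, -58.5, 0, 0, 0, 0, 0, -4, -58.5, 0, 0, 0, 0, 0, 0, -58.5, 0, 0, 0, 0, 0, 0, 0, 25, 0, 0, 0, 0, 0, 0, 25, 0, 0, 0, 0, 0, 0, 0, 0])

```text
clock: 49.42
position: [0.4995, 0.3022, 0.0239]
ee_rot: [0.001, 0.998, -0.06, -0.002]
contact_force: [-0.2, -0.2, 0.6]
width: -0.0
```

```bash
python3 look.py w10
```

```text
t 49.42 tb [[-227.   223.2]] z 0.0239 yaw rel 0.07 F board -0.1 -0.2 0.6
[[637.0, 399.0], [2.5999999046325684, 399.0], [323.20001220703125, 237.1999969482422], [317.3999938964844, 237.39999389648438]]
[[-275.8, 93.3], [-275.4, 352.5], [-204.1, 222.3], [-204.1, 224.3]]
```

View pics/w10.png

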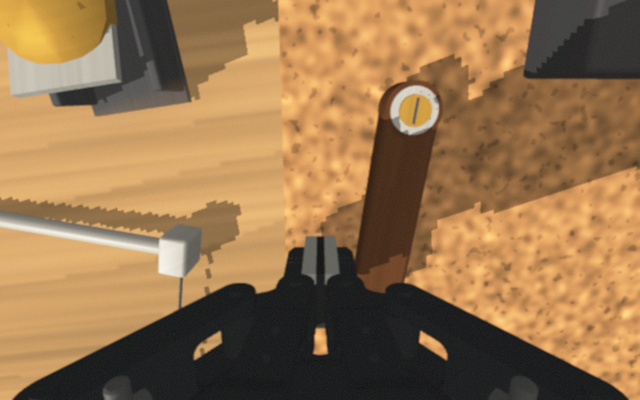

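drive_tool(targets=[0, 0, 0, 0.5, 7, -0.5, 0, 0, 0, 0, 0.5, 6.4, 0, 0, 0, 0, 0, -2.6, 9.3, 0, 0, 0, 0, 0, -1.5, 8.7, 0, 0, 0, 0, 0, -0.2, 9.1, 0, 0, 0, 0, 0, 1, 9.3, 0, 0, 0, 0, 0, 2.5, 9.3, 0, 0, 0, 0, 0, 4, 9.2, 0, 0, 0, 0, 0, 5.5, 8.6, 0, 0, 0, 0, 0, 9.6, 10.3, 0, 0, 0, 0, 0, 8.8, 6.3, 0, 0, 0, 0, 0, 4, 2, 0, 0])

```text
clock: 50.98
position: [0.5228, 0.2036, 0.0255]
ee_rot: [0.0, 0.998, -0.06, -0.0]
contact_force: [-1.5, 1.4, -0.3]
width: -0.0005
```

drive_tool(targets=[0, 0, 0, 3, 1.5, 0, 0, 0, 0, 0, 2.5, 1, 0, 0, 0, 0, 0, 0, 0, 0, 0])

```text
clock: 51.35
position: [0.5277, 0.2011, 0.0257]
ee_rot: [0.0, 0.998, -0.06, 0.0]
contact_force: [-0.9, -0.3, -1.1]
width: -0.0002
```

```bash
python3 look.py w11
```

```text
t 51.35 tb [[-186.8  126.3]] z 0.0257 yaw rel 0.08 F board -0.9 -0.4 -1.1
[[636.7999877929688, 399.0], [2.4000000953674316, 399.0], [323.6000061035156, 237.60000610351562], [318.3999938964844, 237.60000610351562]]
[[-237.1, -5.2], [-237.4, 257.8], [-165.0, 125.2], [-165.0, 127.0]]
[[639.0, 0.0], [639.0, 195.10000610351562], [274.8999938964844, 193.8000030517578], [268.6000061035156, 0.0]]
[[-89.3, 32.6], [-149.1, 17.0], [-148.8, 141.9], [-89.5, 141.7]]
```

View pics/w11.png

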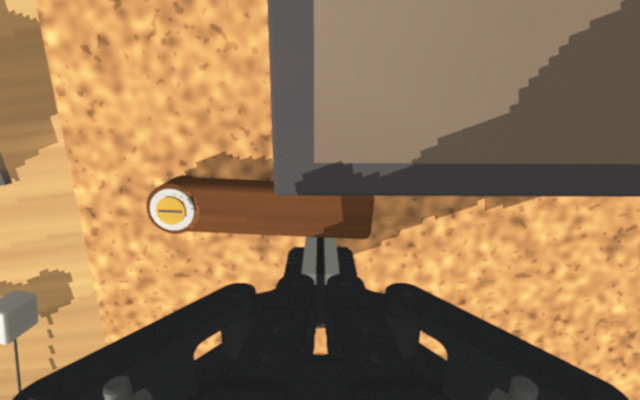

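The left button is across too, at about 1.53 rad, with the plate's rear edge at x = −149. I'll withdraw and check.

drive_tool(targets=[0, 0, 0, -15, 0, 0, 0, 0, 0, 0, 0, 0, -50, 0, 0, 0, 0, 0, 0, -50, 0, 0, 0, 0, 22, 25, -50, 0, 0, 0, 0, 22, 33, -30, 0, 0, 0, 0, 22, 33, 0, 0, 0, 0, 0, 22, 33, 0, 0, 0, 0, 0, 20, 0, 0, 0, 0, 0, 0, 0, 0, 0, 0, 0, 0, 0, 0, 0, 0, 0])

```text
clock: 52.65
position: [0.6037, 0.0677, 0.2056]
ee_rot: [0.0, 0.998, -0.059, -0.001]
contact_force: [-0.0, -0.3, 0.6]
width: -0.0001
```

```bash
python3 look.py w12
```

```text
t 52.65 tb [[-95.3   3. ]] z 0.2056 yaw rel 0.1 F board 0.0 -0.3 0.6
OpenCV(4.12.0) /io/opencv/modules/imgproc/src/linefit.cpp:50: error: (-215:Assertion failed) count > 0 in function 'fitLine2D_wods'
 (0, 65, 627, 335)
```

View pics/w12.png

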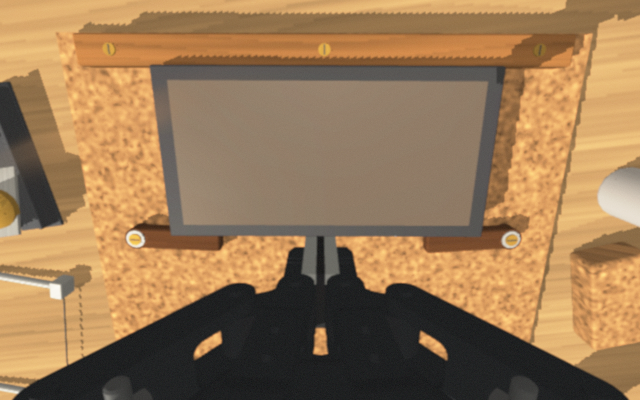

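drive_tool(targets=[0, 0, 0, 25, 0, -5, 0, 0, 0, 0, 25, 0, 0, 0, 0, 0, 0, 0, 0, 0, 0, 0, 0, 0, 0, 0, 0, 0])

```text
clock: 53.2
position: [0.6533, 0.0618, 0.2106]
ee_rot: [0.0, 0.998, -0.059, -0.001]
contact_force: [-1.2, -0.1, -0.6]
width: -0.0001
```

```bash
python3 look.py w13; python3 - <<'E'
from h import *
im=cv2.imread("pics/w13.png")
cv2.imwrite("pics/c13.png",np.vstack([cv2.resize(im[95:140,140:260],(720,270),interpolation=cv2.INTER_NEAREST),cv2.resize(im[95:140,390:510],(720,270),interpolation=cv2.INTER_NEAREST)]))
K=calibration("wrist")["mtx"];W=np.load("w12.npy")
e=tb(cast([[135,239],[511,239],[221,243],[425,244]],.035,W=W,K=K));print(e.round(1).tolist())
for a,b in((e[0],e[2]),(e[1],e[3])): d=b-a;print(np.arctan2(abs(d[1]),-d[0]))
E
```

```text
t 53.2 tb [[-45.4   3.1]] z 0.2106 yaw rel 0.1 F board -1.1 -0.2 -0.6
OpenCV(4.12.0) /io/opencv/modules/imgproc/src/linefit.cpp:50: error: (-215:Assertion failed) count > 0 in function 'fitLine2D_wods'
 (15, 125, 612, 275)
[[-162.6, 188.1], [-161.8, -188.8], [-166.7, 102.3], [-167.4, -103.0]]
1.5221286298737793
1.5053598140604778
```

View pics/c13.png

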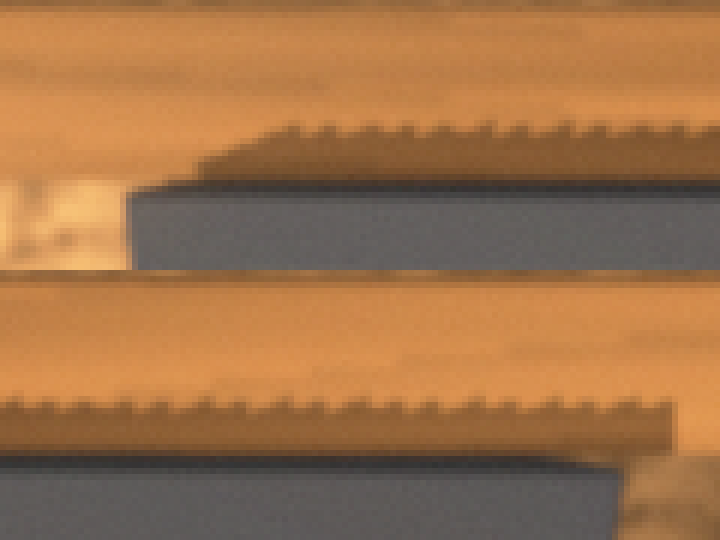

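No cork shows at either front corner (crop top and bottom), and the buttons measure 1.52 and 1.51 rad. Handing in.

```bash
python3 -c "
from rig import *
sign_off()"
```

```text
the job is handed in; nothing more can be done
```

I walked the granite plate home against the batten with alternate gentle pushes on its rear corners. I then swung both turn buttons across behind it and handed the job in at about 53 s of the 72 s allowed.

- **Forces:** the push read about 11–15 N in the push direction, and the highest total I read was about 17.5 N, against the 25 N limit. Readings came only at the end of each move, so I did not see peaks in between. I could not read the batten force directly. It should have stayed below its 20 N limit, since it cannot exceed the push and the last push, with the left corner on the batten, ended at about 15 N.
- **Plate position:** just before the buttons were closed, the front edge measured parallel to the batten within 0.2 mm and about 0.5–1 mm from it. In the last close-up, taken after both buttons were closed, no cork showed at either front corner. The plate sits about 4 mm off the middle of the board, within the 25 mm allowed.
- **Buttons:** the left measured about 1.52 rad and the right about 1.51 rad; 1.42 is needed.
- **Other tools:** I never touched them, and the arm was hovering clear at the end.

In the last views, my automatic plate-outline fit failed because the dark gripper merged with the plate, so I judged those by edge readings and by eye. Nothing else disagreed.

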